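Put the foyer's cordless lamps on charge

TASK

Put the cordless table lamps on charge: pull the charging tray fully out of the dock, then stand every lamp upright in a cell of its own, flat on the tray's floor, with its brass tab turned to face squarely the brass contact on that cell's outer wall. When all the lamps are in, push the tray fully home under the hood, then press the start button on top right down and let go. Leave the cups, the vase and the card reader where they are.

Things in the scene. Friction and masses are not known exactly. Their poses are not given: they have to be found in the camera images.
- lamp1: cordless table lamp, one of up to four alike (may be absent), standing upright on the counter: round dark heavy base 72 mm across and 28 mm high, stem 18 mm across, white cylindrical shade 52 mm across from 86 to 132 mm above the underside (grip it there); 400 g, most of it in the base. Origin: centre of the underside; z up the stem; x points to the brass charging tab on the side of the base
- lamp1_tab (a point): outer end of lamp1's brass charging tab: 50 mm from the lamp's axis along its x, 14 mm above its underside; the tab is 22 mm wide and 16 mm high, and stands 14 mm out of the base
- lamp2: cordless table lamp, one of up to four alike (may be absent), standing upright on the counter: round dark heavy base 72 mm across and 28 mm high, stem 18 mm across, white cylindrical shade 52 mm across from 86 to 132 mm above the underside (grip it there); 400 g, most of it in the base. Origin: centre of the underside; z up the stem; x points to the brass charging tab on the side of the base
- lamp2_tab (a point): outer end of lamp2's brass charging tab: 50 mm from the lamp's axis along its x, 14 mm above its underside; the tab is 22 mm wide and 16 mm high, and stands 14 mm out of the base
- lamp3: cordless table lamp, one of up to four alike (may be absent), standing upright on the counter: round dark heavy base 72 mm across and 28 mm high, stem 18 mm across, white cylindrical shade 52 mm across from 86 to 132 mm above the underside (grip it there); 400 g, most of it in the base. Origin: centre of the underside; z up the stem; x points to the brass charging tab on the side of the base
- lamp3_tab (a point): outer end of lamp3's brass charging tab: 50 mm from the lamp's axis along its x, 14 mm above its underside; the tab is 22 mm wide and 16 mm high, and stands 14 mm out of the base
- lamp4: cordless table lamp, one of up to four alike (may be absent), standing upright on the counter: round dark heavy base 72 mm across and 28 mm high, stem 18 mm across, white cylindrical shade 52 mm across from 86 to 132 mm above the underside (grip it there); 400 g, most of it in the base. Origin: centre of the underside; z up the stem; x points to the brass charging tab on the side of the base
- lamp4_tab (a point): outer end of lamp4's brass charging tab: 50 mm from the lamp's axis along its x, 14 mm above its underside; the tab is 22 mm wide and 16 mm high, and stands 14 mm out of the base
- tray (a joint): sliding charging tray, m: 0 = fully home inside the dock's hood, 0.25 = fully out (end stop); it slides level along the dock's -y direction to open, needs about 3 N and stays where it is left. Black tray 214 mm (dock x) by 202 mm (dock y), walls, spine and dividers 6 mm thick with tops 34 mm above the counter, four cells (2 by 2), each about 97 mm (x) by 92 mm (y), floor 10 mm above the counter
- tray_handle (a point): grip point on the tray's handle: an upright aluminium post 26 mm across, 125 mm high, in front of the tray's outer (-y) end, on its centre line; the point lies on the post's axis 13 mm below its top. Its arm (30 mm wide, 16 mm high) joins it to the tray. With the tray home the post's axis stands 51 mm in front of the hood's mouth. Axes as the dock's
- cell0 (a point): floor of the tray's cell on its -x, -y side (moves with the tray; axes as the dock's): the point above which the axis of a lamp stands when its tab's end is 5 mm short of this cell's contact
- contact0 (a point): the brass charging contact of cell0: middle of the 26 mm wide brass pad on the inner face of the tray's outer -x wall, 14 mm above the tray floor; it is folded over the wall's top, and shows from above. It lies 55 mm horizontally from cell0
- cell1 (a point): floor of the tray's cell on its -x, +y side (moves with the tray; axes as the dock's): the point above which the axis of a lamp stands when its tab's end is 5 mm short of this cell's contact
- contact1 (a point): the brass charging contact of cell1: middle of the 26 mm wide brass pad on the inner face of the tray's outer -x wall, 14 mm above the tray floor; it is folded over the wall's top, and shows from above. It lies 55 mm horizontally from cell1
- cell2 (a point): floor of the tray's cell on its +x, -y side (moves with the tray; axes as the dock's): the point above which the axis of a lamp stands when its tab's end is 5 mm short of this cell's contact
- contact2 (a point): the brass charging contact of cell2: middle of the 26 mm wide brass pad on the inner face of the tray's outer +x wall, 14 mm above the tray floor; it is folded over the wall's top, and shows from above. It lies 55 mm horizontally from cell2
- cell3 (a point): floor of the tray's cell on its +x, +y side (moves with the tray; axes as the dock's): the point above which the axis of a lamp stands when its tab's end is 5 mm short of this cell's contact
- contact3 (a point): the brass charging contact of cell3: middle of the 26 mm wide brass pad on the inner face of the tray's outer +x wall, 14 mm above the tray floor; it is folded over the wall's top, and shows from above. It lies 55 mm horizontally from cell3
- dock: fixed charging dock on the counter: a hood with light wooden slatted sides and a clear top that shows what is inside, 242 mm (x; 258 mm over the slats) by 220 mm (y), 160 mm high, 8 mm thick, open at its -y end (the mouth), where the tray slides out. Origin: centre of its underside; x across, y from the mouth to the closed end; its yaw varies by up to 0.15 rad
- start (a joint): grey round start button, 36 mm across, on top of the hood: travel in m, 0 = up, 0.006 = fully pressed (straight down, about 5 N); springs back when released
- start_top (a point): centre of the start button's top face when it is up; moves with it
- cups: bystander: stack of upside-up paper cups, 83 mm across, 136 mm high; origin at the centre of its underside
- vase: bystander: white vase with dry twigs, 100 mm across, 195 mm high; origin at the centre of its underside
- card_reader: bystander: grey card reader lying flat, 140 x 75 x 25 mm; origin at the centre of its underside
Not all that is in view belongs to the job. What is shaped like the lamp3 but green, orange or pink is not meant.

How it is judged:
By the outcome, as a careful person would: the job done as asked, in the order asked, and still so for the second after the job is handed in, with the robot touching nothing.
Of lamp1, lamp2, lamp3, lamp4 only 3 to 4 are there at a start; the rules pass over those that are not, and their reading is None.
At some moment in a run one of lamp1, lamp2, lamp3, lamp4 may be knocked a few centimetres aside while the robot is not near it.
It also fails if it takes over 210 s, if anything falls off the work surface, if the arm or the gripper's body presses on something with over 40 N, if the wrist force passes 120 N, or if a joint passes its speed limit or range.

ROBOT

A 6-joint arm with a two-finger parallel gripper is mounted at the origin on the work surface. World frame = base frame: x ahead of the robot, y to its left, z up, the work surface at z = 0. Lengths are in m, angles in degrees, forces in N, time in s.
With the tool pointing down it reaches from about 0.35 to 0.875 m from the base axis. Payload 4.2 kg.
Tool frame: the origin (TCP) lies at the very end of the fingers, on their centre line; the grasp point (between the pads) lies 19 mm behind it; z points along the fingers, y is the line along which they close (so a half turn about z gives the same grasp; the last joint's range is limited). The gripper opens to 87 mm and grips with 3 to 60 N. Pads are 19 mm wide; open, the fingers measure 117 mm over their backs; the gripper's body (75 mm by 190 mm) begins 51 mm behind the grasp point.
Start: joints at [90.161, 22.042, 0.453, 0, -68.411, -14.817], TCP at [0.158, 0.605, 0.223] pointing down, gripper open.
Joint ranges: [-179.83, 179.83], [-69.29, 118.12], [-61.27, 80.66], [-181.25, 117.63], [-171.15, -9.14], [-177.46, 177.46]. Speed limits (degrees/s): [159.86, 159.86, 180, 180, 180, 180].

INTERFACE

Orientations are given as a 3x3 rotation matrix whose columns are the frame's x, y, z axes.
In Python, from station import r gives the robot as it stands.
- The arm moves only by the tool jog_arm, never from a script. Its argument "plan" is text: rows parted by semicolons, each of 7 numbers parted by spaces: the shift along the tool's x, y, z normalised to -1 to 1, where 1 is 0.025 m, then the turn, a rotation vector about the tool's x, y, z normalised to -1 to 1, where 1 is 8 degrees, then the closure, from -1 (fully open) to 1 (shut). A call has exactly 10 rows; each row shifts and turns the commanded pose from where the row before left it, along the tool's axes as they then stand; what a row does not reach is not made up. A row lasts 1/10 s, in which the tool goes at most 50 mm and 8.59 degrees, less where a joint would pass 70% of its speed; a pose out of reach is approached as far as the arm can. A call with a number of a shift or a turn outside -1 to 1 is refused whole. A call with a gripper value outside its range is refused whole. The fingers move at their own pace and stop on an object; the grip force is fixed at half the most. Time passes only in rows, so rows that do not move let the fingers close, or fill a call up. It gives the time, the measured TCP pose, the force, the opening and the grip force at its end, in the units of the state.
- r.sense(): the state, without advancing time (a new reading comes with each control period).
- r.capture(name): name is "scene" or "side" or "wrist"; returns (picture, depth): 400x640x3 uint8, red, green, blue; 400x640 float32, m along the optical axis (not along the pixel's ray), 0 where there is no reading.
- r.get_calibration(name): a dict with "mtx" (3x3 intrinsics, pixels), "distortion" ([k1, k2, p1, p2, k3] as OpenCV has them; the pictures are not rectified), "extrinsics" (4x4, takes a point from camera to world coordinates). Camera axes: x right, y up, looking along -z (the intrinsics and any distortion apply to the point x, -y, -z); pixel columns grow to the right and rows downward; lengths in m; the calibration is good to about 2 mm. A picture is of the moment at which its call begins: read the wrist's pose just before it. get_calibration takes no time and is no camera call; for the wrist camera it gives the pose at the moment of the call.
- r.finish_job(): hands the job in; it is judged then, once.
The state is a dict: "time_s": time; "joints": joint angles; "joint_velocities": joint speeds; "effort": joint torques, N m; "tcp_pos": TCP position; "ee_rot": TCP orientation; "wrist_force": force on the tool from outside, world axes, zero at the start; "moment": the same for the moment, N m; "gripper_width": opening from 0.0 (shut) to 1.0 (fully open); "gripper_force": force on a finger pad.
Only numpy, scipy, OpenCV 4.12 (cv2) and the standard library are available. Lean on these libraries where they do the work, as an engineer would, in place of code of your own. Each camera call takes 0.05 s, during which the arm holds its last target. There are 200 camera calls.

## Working session

There is one attempt and no reset: what is moved stays moved. The work goes in short steps, Python scripts to look and compute and a tool call to move; the robot and the scene stay as the last step left them, time stands still between calls to the robot, and variables do not carry over. Pictures are saved under pics/ and viewed, at most 14 in all, crops included, and the job is handed in when it is done.

Besides the shell and the picture viewer there is one more tool, called after "Request:" by a JSON object that holds its "fn" and its "kwargs". jog_arm: Moves the arm, as the interface text tells. Scaled input: -1 to 1 covers 0.025 m each way for a shift and 8 degrees each way for a turn. Its arguments: {"type":"object","properties":{"plan":{"type":"string"}},"required":["plan"]}

```bash
ls; mkdir -p pics; cat > h.py <<'E'
import numpy as np, cv2
from station import r
def cap(n, save=None):
    c=r.get_calibration(n); p,d=r.capture(n)
    c={k:np.array(c[k],float) for k in('mtx','distortion','extrinsics')}
    if save: cv2.imwrite('pics/'+save,p[:,:,::-1])
    return p,d,c
def rays(c,uv):
    q=cv2.undistortPoints(np.array(uv,float).reshape(-1,1,2),c['mtx'],c['distortion']).reshape(-1,2)
    return np.c_[q[:,0],-q[:,1],-np.ones(len(q))]
def onplane(c,uv,z):
    E=c['extrinsics'];v=rays(c,uv)@E[:3,:3].T;o=E[:3,3]
    return o+v*((z-o[2])/v[:,2])[:,None]
def cloud(d,c):
    h,w=d.shape;u,v=np.meshgrid(np.arange(w),np.arange(h))
    P=rays(c,np.c_[u.ravel(),v.ravel()])*d.reshape(-1,1)
    E=c['extrinsics'];return (P@E[:3,:3].T+E[:3,3]).reshape(h,w,3)
E
python3 - <<'E'
from h import *
for n in('scene','side','wrist'):
    p,d,c=cap(n,n+'0.png'); print(n,c['extrinsics'].round(3).tolist(),c['mtx'].round(1).tolist(),c['distortion'])
s=r.sense();print(s['time_s'],s['tcp_pos'],s['ee_rot'],s['gripper_width'],s['wrist_force'])
E
```

```text
pics
scene [[-0.767, -0.611, 0.197, 0.836], [0.642, -0.728, 0.242, 0.275], [-0.004, 0.312, 0.95, 1.407], [0.0, 0.0, 0.0, 1.0]] [[503.4, 0.0, 308.4], [0.0, 503.4, 202.7], [0.0, 0.0, 1.0]] [-0.01019406  0.          0.          0.          0.        ]
side [[-0.046, 0.942, -0.332, 0.091], [-0.999, -0.041, 0.021, -0.02], [0.007, 0.333, 0.943, 1.535], [0.0, 0.0, 0.0, 1.0]] [[486.3, 0.0, 325.3], [0.0, 486.3, 203.4], [0.0, 0.0, 1.0]] [-0.03676014  0.          0.          0.          0.        ]
wrist [[-0.253, 0.921, 0.296, 0.24], [-0.967, -0.242, -0.076, 0.583], [0.002, -0.306, 0.952, 0.385], [0.0, 0.0, 0.0, 1.0]] [[356.4, 0.0, 317.7], [0.0, 356.4, 195.4], [0.0, 0.0, 1.0]] [-0.00470589  0.          0.          0.          0.        ]
0.15 [0.15802234 0.60423432 0.22171863] [[ 9.67432873e-01 -2.53127532e-01 -2.96336507e-04]
 [-2.53127676e-01 -9.67431537e-01 -1.61269398e-03]
 [ 1.21531964e-04  1.63518414e-03 -9.99998656e-01]] 0.9996968237404723 [ 0.72831762 -0.82435221 -0.16172498]
```

View pics/scene0.png

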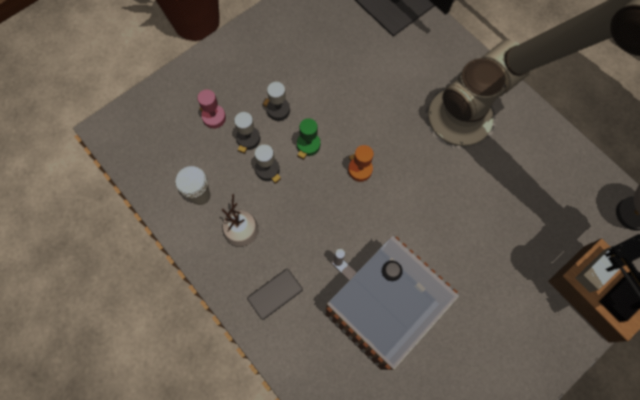

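View pics/side0.png

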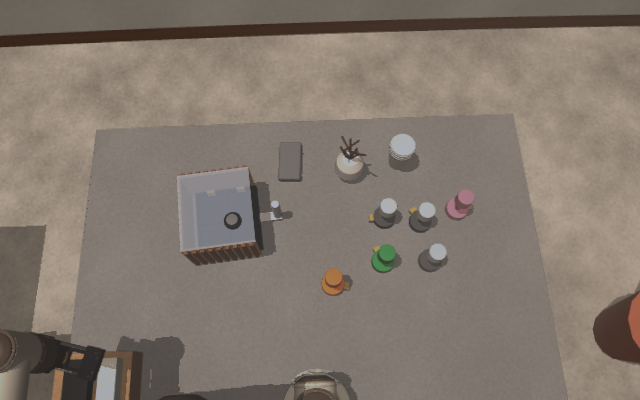

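Scene view: three white-shaded lamps at (276,105), (247,130) and (266,162). The pink (210,108), green (308,137) and orange (361,163) ones are distractors. The dock is at (393,300), with its handle at (340,258) and button at (392,270). The side view agrees, with lamps at (386,213), (424,216) and (435,255). Next I'll measure and enlarge the lamp area.

```bash
cat > m.py <<'E'
from h import *
def lamps(P,p,ztop=0.132,lo=0.122):
    # shade tops: by height & low saturation
    hsv=cv2.cvtColor(p,cv2.COLOR_RGB2HSV)
    m=((P[:,:,2]>lo)&(P[:,:,2]<ztop+.012)&(hsv[:,:,1]<70)).astype(np.uint8)
    n,l,s,ce=cv2.connectedComponentsWithStats(m)
    return [(ce[i],s[i,4],np.median(P[l==i],0), (P[l==i].max(0)+P[l==i].min(0))/2) for i in range(1,n) if s[i,4]>40]
def brass(P,p,lo=-.01,hi=.045,amin=6):
    hsv=cv2.cvtColor(p,cv2.COLOR_RGB2HSV)
    m=((hsv[:,:,0]>14)&(hsv[:,:,0]<32)&(hsv[:,:,1]>110)&(hsv[:,:,2]>90)&(P[:,:,2]>lo)&(P[:,:,2]<hi)).astype(np.uint8)
    n,l,s,ce=cv2.connectedComponentsWithStats(m)
    return [(ce[i],s[i,4],P[l==i].mean(0)) for i in range(1,n) if s[i,4]>=amin]
E
python3 - <<'E'
from m import *
np.set_printoptions(precision=4,suppress=True)
for n in('scene','side'):
    p,d,c=cap(n); P=cloud(d,c)
    print(n,'table z',np.median(P[180:240,300:330,2]) )
    for a in lamps(P,p): print(' top',*a)
    for a in brass(P,p): print(' brass',*a)
    # dock top
    m=((abs(P[:,:,2]-.16)<.006)&(P[:,:,1]>0)&(P[:,:,0]<.8)).astype(np.uint8)
    k,l,s,ce=cv2.connectedComponentsWithStats(m)
    i=1+np.argmax(s[1:,4]); Q=P[l==i]; print(' dock',s[i],cv2.minAreaRect(Q[:,:2].astype(np.float32)),np.median(Q[:,2]))
    np.savez(n+'.npz',P=P)
p,d,c=cap('scene');q,_,_=cap('side')
cv2.imwrite('pics/c1.png',np.vstack([cv2.resize(p[70:200,170:390,::-1],(800,300)),cv2.resize(q[170:290,310:490,::-1],(800,300))]))
E
```

```text
scene table z -0.0007025256411409275
 top [439.8902   6.8415] 82 [-0.1419 -0.2764  0.1312] [-0.1472 -0.2807  0.133 ]
 top [275.6186  89.5297] 236 [ 0.4221 -0.3741  0.1305] [ 0.4216 -0.3755  0.131 ]
 top [243.3147 119.9602] 251 [ 0.5529 -0.3559  0.1309] [ 0.5522 -0.3578  0.13  ]
 top [263.7283 152.8906] 265 [ 0.5715 -0.2393  0.1305] [ 0.5716 -0.2403  0.1302]
 top [190.5252 180.2086] 695 [ 0.774  -0.3025  0.1346] [ 0.7742 -0.305   0.1324]
 top [637.0753 196.6667] 93 [-0.1107  0.5031  0.1331] [-0.1205  0.5076  0.1329]
 top [339.717  252.8491] 53 [0.5955 0.1065 0.1245] [0.5944 0.1064 0.1259]
 top [599.2378 271.9345] 656 [0.1235 0.5694 0.134 ] [0.1078 0.5727 0.1324]
 top [634.6098 282.9268] 41 [0.0703 0.6509 0.1249] [0.0705 0.6484 0.1253]
 top [623.3902 299.1617] 569 [0.1262 0.6565 0.125 ] [0.1211 0.6598 0.1274]
 brass [265.8333 101.    ] 6 [ 0.4358 -0.4166  0.0224]
 brass [241.641  148.4359] 39 [ 0.5908 -0.3386  0.0199]
 brass [301.5854 154.0488] 41 [ 0.4649 -0.2079  0.0213]
 brass [351.8889 155.8889] 9 [ 0.3532 -0.107   0.0198]
 brass [275.7556 177.8444] 45 [ 0.5715 -0.1988  0.0197]
 do
[... 625 characters left out ...]
.3767  0.1317] [ 0.4187 -0.3768  0.1319]
 top [ 74.8452 363.4881] 84 [0.1473 0.665  0.1257] [0.1445 0.6662 0.1279]
 top [107.0629 379.2616] 795 [0.1004 0.5668 0.1353] [0.1037 0.5692 0.1326]
 top [ 73.6919 387.2344] 529 [0.0824 0.6631 0.1263] [0.0885 0.6597 0.1278]
 brass [412.6667 209.619 ] 21 [ 0.5898 -0.3407  0.0225]
 brass [370.7778 217.6667] 27 [ 0.5683 -0.2006  0.022 ]
 brass [376.1304 248.6087] 23 [ 0.4637 -0.2097  0.0226]
 brass [328.4066 288.3626] 91 [ 0.3427 -0.051   0.0278]
 brass [345.7826 285.4348] 23 [ 0.3501 -0.1056  0.0234]
 dock [ 177  165   79   87 5211] ((0.5751570463180542, 0.280214786529541), (0.2575179934501648, 0.22342988848686218), 5.957888603210449) 0.1601671457651377
```

View pics/c1.png

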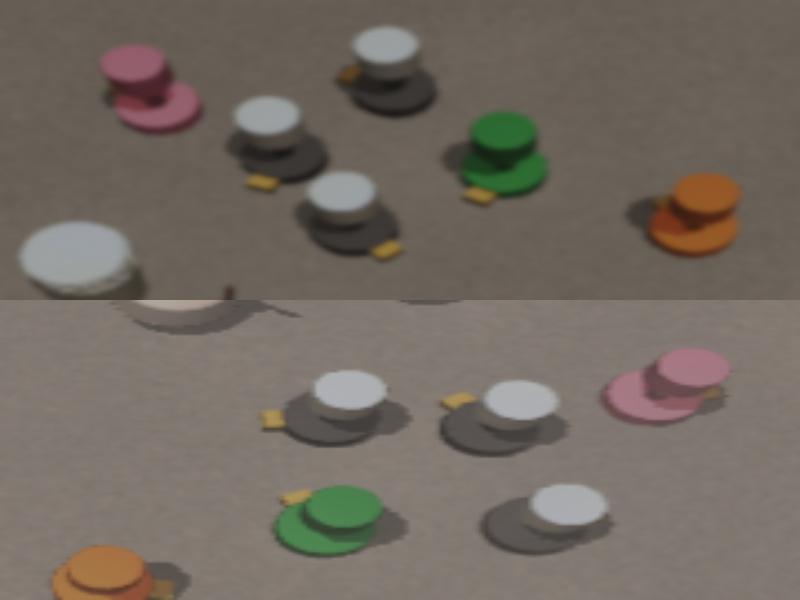

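Three lamps are confirmed by dark base and white shade: A (0.420,-0.376), B (0.552,-0.359) and C (0.571,-0.241). The fourth is absent. Next come the dock frame, handle, button and vase.

```bash
python3 - <<'E'
from m import *
np.set_printoptions(precision=4,suppress=True)
for n in('scene','side'):
    P=np.load(n+'.npz')['P']; p=cv2.imread(f'pics/{n}0.png')[:,:,::-1]
    X,Y,Z=P[...,0],P[...,1],P[...,2]
    b=(Z>.165)&(Z<.20)&(abs(X-.57)<.12)&(abs(Y-.28)<.12); Q=P[b]; print(n,'button',b.sum(),np.median(Q,0),(Q.max(0)+Q.min(0))/2,np.ptp(Q,axis=0))
    v=(Z>.05)&(X>.6)&(Y<-.05)&(Y>-.25); Q=P[v]
    print(' vase',len(Q),Q.min(0),Q.max(0)); 
    v&=(Z>.1); Q=P[v];print(' vase hi',len(Q),Q.min(0),Q.max(0))
    h=(abs(X-.594)<.03)&(abs(Y-.105)<.05)&(Z>.118)&(Z<.14);Q=P[h];print(' post',len(Q),Q.min(0),Q.max(0),Q.mean(0))
    t=(abs(Z-.16)<.006)&(Y>.1)&(X<.8)&(X>.4)&(Y<.45);Q=P[t][:,:2].astype(np.float32);print(cv2.boxPoints(cv2.minAreaRect(Q)))
    # interior brass contacts/tray walls seen thru clear top
    hsv=cv2.cvtColor(np.ascontiguousarray(p),cv2.COLOR_RGB2HSV)
E
```

```text
scene button 424 [0.5363 0.2311 0.1731] [0.5682 0.279  0.1761] [0.2302 0.2265 0.0222]
 vase 1025 [ 0.7    -0.1785  0.0505] [ 0.7938 -0.0883  0.206 ]
 vase hi 431 [ 0.7155 -0.1777  0.1   ] [ 0.7799 -0.1006  0.206 ]
 post 75 [0.5827 0.0943 0.1189] [0.6068 0.1184 0.1297] [0.5954 0.1068 0.1236]
[[0.4399 0.38  ]
 [0.4612 0.1605]
 [0.7172 0.1853]
 [0.6959 0.4048]]
side button 535 [0.5347 0.2355 0.1677] [0.5707 0.2809 0.1773] [0.2365 0.233  0.0246]
 vase 770 [ 0.6952 -0.184   0.0503] [ 0.7859 -0.0918  0.2044]
 vase hi 362 [ 0.7137 -0.1816  0.1   ] [ 0.7775 -0.1031  0.2044]
 post 54 [0.5805 0.0907 0.1183] [0.6067 0.1148 0.1326] [0.5917 0.1029 0.1248]
[[0.4364 0.3792]
 [0.4575 0.1573]
 [0.7151 0.1818]
 [0.694  0.4036]]
```

Request:
{"fn": "jog_arm", "kwargs": {"plan": "0 0 0 0 0 1 -1;0 0 0 0 0 1 -1;0 0 0 0 0 1 -1;0 0 0 0 0 1 -1;0 0 0 0 0 1 -1;0 0 0 0 0 1 -1;0 0 0 0 0 1 -1;0 0 0 0 0 1 -1;0 0 0 0 0 0.7 -1;0 0 0 0 0 0 -1"}}

```text
time_s: 1.35
tcp_pos: [0.1581, 0.6046, 0.2225]
ee_rot: [[0.1, -0.995, -0.0], [-0.995, -0.1, -0.0], [0.0, 0.0, -1.0]]
wrist_force: [-0.0, 0.1, 0.6]
gripper_width: 1.003
gripper_force: 0.0
```

Request:
{"fn": "jog_arm", "kwargs": {"plan": "0.72 -0.512 0 0 0 0 -1;0.72 -0.512 0 0 0 0 -1;0.72 -0.512 0 0 0 0 -1;0.72 -0.512 0 0 0 0 -1;0.72 -0.512 0 0 0 0 -1;0.72 -0.512 0 0 0 0 -1;0.72 -0.512 0 0 0 0 -1;0.72 -0.512 0 0 0 0 -1;0.72 -0.512 0 0 0 0 -1;0.72 -0.512 0 0 0 0 -1"}}

```text
time_s: 2.35
tcp_pos: [0.3047, 0.4366, 0.2228]
ee_rot: [[0.1, -0.995, 0.0], [-0.995, -0.1, 0.0], [-0.0, -0.0, -1.0]]
wrist_force: [0.7, 0.0, -0.6]
gripper_width: 0.997
gripper_force: 0.0
```

Request:
{"fn": "jog_arm", "kwargs": {"plan": "0.72 -0.512 0 0 0 0 -1;0.72 -0.512 0 0 0 0 -1;0.72 -0.512 0 0 0 0 -1;0.72 -0.512 0 0 0 0 -1;0.72 -0.512 0 0 0 0 -1;0.72 -0.512 0 0 0 0 -1;0.72 -0.512 0 0 0 0 -1;0.72 -0.512 0 0 0 0 -1;0.72 -0.512 0 0 0 0 -1;0.72 -0.512 0 0 0 0 -1"}}

```text
time_s: 3.35
tcp_pos: [0.4496, 0.2702, 0.2228]
ee_rot: [[0.1, -0.995, 0.0], [-0.995, -0.1, 0.0], [-0.0, -0.0, -1.0]]
wrist_force: [-0.1, 0.2, -0.4]
gripper_width: 1.003
gripper_force: 0.0
```

Request:
{"fn": "jog_arm", "kwargs": {"plan": "0.72 -0.512 0 0 0 0 -1;0.72 -0.512 0 0 0 0 -1;0.72 -0.512 0 0 0 0 -1;0.72 -0.512 0 0 0 0 -1;0.72 -0.512 0 0 0 0 -1;0.72 -0.512 0 0 0 0 -1;0.72 -0.512 0 0 0 0 -1;0.72 -0.512 0 0 0 0 -1;0.72 -0.512 0 0 0 0 -1;0 0 0 0 0 0 -1"}}

```text
time_s: 4.35
tcp_pos: [0.5807, 0.1196, 0.2223]
ee_rot: [[0.097, -0.995, 0.0], [-0.995, -0.097, -0.0], [0.0, -0.0, -1.0]]
wrist_force: [0.5, -0.7, -0.4]
gripper_width: 1.0
gripper_force: 0.0
```

```bash
python3 - <<'E'
from m import *
np.set_printoptions(precision=4,suppress=True)
p,d,c=cap('wrist','w1.png');P=cloud(d,c)
X,Y,Z=P[...,0],P[...,1],P[...,2]
h=(abs(X-.594)<.03)&(abs(Y-.105)<.04)&(Z>.115)&(Z<.135);Q=P[h];print(' post',len(Q),Q.min(0),Q.max(0),Q.mean(0))
E
```

```text
post 923 [0.5834 0.091  0.1151] [0.6087 0.116  0.128 ] [0.5959 0.1023 0.1251]
```

View pics/w1.png

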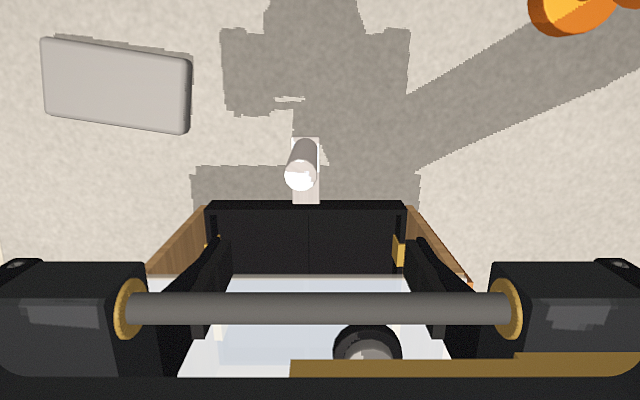

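Request:
{"fn": "jog_arm", "kwargs": {"plan": "0.35 -0.27 0 0 0 0 -1;0.35 -0.27 0 0 0 0 -1;0 0 0 0 0 0 -1;0 0 0.8 0 0 0 -1;0 0 0.8 0 0 0 -1;0 0 0.8 0 0 0 -1;0 0 0.8 0 0 0 -1;0 0 0.8 0 0 0 -1;0 0 0.8 0 0 0 -1;0 0 0.2 0 0 0 -1"}}

```text
time_s: 5.4
tcp_pos: [0.5932, 0.1061, 0.0951]
ee_rot: [[0.1, -0.995, -0.005], [-0.995, -0.1, -0.001], [0.001, 0.005, -1.0]]
wrist_force: [-1.0, 0.3, -0.7]
gripper_width: 1.0
gripper_force: 0.0
```

Request:
{"fn": "jog_arm", "kwargs": {"plan": "0 0 0 0 0 0 1;0 0 0 0 0 0 1;0 0 0 0 0 0 1;0 0 0 0 0 0 1;0 0 0 0 0 0 1;0 0 0 0 0 0 1;0 0 0 0 0 0 1;0 0 0 0 0 0 1;0 0 0 0 0 0 1;0 0 0 0 0 0 1"}}

```text
time_s: 6.4
tcp_pos: [0.5956, 0.1065, 0.0976]
ee_rot: [[0.1, -0.995, 0.001], [-0.995, -0.1, 0.0], [-0.0, -0.001, -1.0]]
wrist_force: [2.1, 0.3, -1.3]
gripper_width: 0.294
gripper_force: 30.0
```

Request:
{"fn": "jog_arm", "kwargs": {"plan": "0.2 0 0 0 0 0 1;0.5 0 0 0 0 0 1;0.7 0 0 0 0 0 1;0.8 0 0 0 0 0 1;0.8 0 0 0 0 0 1;0.8 0 0 0 0 0 1;0.8 0 0 0 0 0 1;0.7 0 0 0 0 0 1;0.5 0 0 0 0 0 1;0.2 0 0 0 0 0 1"}}

```text
time_s: 7.4
tcp_pos: [0.6102, -0.0442, 0.0976]
ee_rot: [[0.099, -0.995, 0.001], [-0.995, -0.099, 0.0], [0.0, -0.001, -1.0]]
wrist_force: [2.9, 3.6, 0.0]
gripper_width: 0.289
gripper_force: 30.0
```

Request:
{"fn": "jog_arm", "kwargs": {"plan": "0 0 0 0 0 0 1;0 0 0 0 0 0 -1;0 0 0 0 0 0 -1;0 0 0 0 0 0 -1;0 0 0 0 0 0 -1;0 0 0 0 0 0 -1;0 0 0 0 0 0 -1;0 0 0 0 0 0 -1;0 0 0 0 0 0 -1;0 0 0 0 0 0 -1"}}

```text
time_s: 8.4
tcp_pos: [0.6099, -0.0429, 0.0975]
ee_rot: [[0.1, -0.995, -0.0], [-0.995, -0.1, -0.0], [0.0, 0.0, -1.0]]
wrist_force: [-0.3, 0.2, 0.2]
gripper_width: 0.976
gripper_force: 0.0
```

Request:
{"fn": "jog_arm", "kwargs": {"plan": "0 0 0 0 0 1 -1;0 0 0 0 0 1 -1;0 0 0 0 0 1 -1;0 0 0 0 0 1 -1;0 0 0 0 0 1 -1;0 0 0 0 0 1 -1;0 0 0 0 0 1 -1;0 0 0 0 0 1 -1;0 0 0 0 0 1 -1;0 0 0 0 0 1 -1"}}

```text
time_s: 9.4
tcp_pos: [0.6099, -0.0429, 0.0976]
ee_rot: [[-0.964, -0.266, -0.0], [-0.266, 0.964, -0.0], [0.0, 0.0, -1.0]]
wrist_force: [0.1, 0.3, -0.1]
gripper_width: 0.998
gripper_force: 0.0
```

Request:
{"fn": "jog_arm", "kwargs": {"plan": "0 0 0 0 0 0 1;0 0 0 0 0 0 1;0 0 0 0 0 0 1;0 0 0 0 0 0 1;0 0 0 0 0 0 1;0 0 0 0 0 0 1;0 0 0 0 0 0 1;0 0 0 0 0 0 1;0 0 0 0 0 0 1;0 0 0 0 0 0 1"}}

```text
time_s: 10.4
tcp_pos: [0.6105, -0.0432, 0.0976]
ee_rot: [[-0.962, -0.272, 0.001], [-0.272, 0.962, -0.0], [-0.001, -0.001, -1.0]]
wrist_force: [2.7, -2.3, -0.2]
gripper_width: 0.288
gripper_force: 30.0
```

```bash
python3 -c "
from station import r
s=r.sense();print(s['joints'],s['ee_rot'],s['tcp_pos'],s['gripper_width'])"
```

```text
[ 1.11051866e+01  2.71353122e+01 -1.08000201e+01  4.04807156e-02
 -5.19917436e+01 -8.53749066e+01] [[-9.62429831e-01 -2.71527129e-01  1.35627533e-03]
 [-2.71527759e-01  9.62430561e-01 -3.01088564e-04]
 [-1.22356712e-03 -6.58043017e-04 -9.99999035e-01]] [ 0.61053232 -0.04318406  0.09763916] 0.2877282228754056
```

Request:
{"fn": "jog_arm", "kwargs": {"plan": "0.035 -0.2 0 0 0 0 1;0.07 -0.4 0 0 0 0 1;0.09 -0.5 0 0 0 0 1;0.09 -0.5 0 0 0 0 1;0.09 -0.5 0 0 0 0 1;0.09 -0.5 0 0 0 0 1;0.07 -0.4 0 0 0 0 1;0.035 -0.2 0 0 0 0 1;0 0 0 0 0 0 1;0 0 0 0 0 0 1"}}

```text
time_s: 11.4
tcp_pos: [0.6184, -0.1251, 0.0976]
ee_rot: [[-0.963, -0.271, 0.001], [-0.271, 0.963, -0.002], [-0.001, -0.002, -1.0]]
wrist_force: [5.4, -2.4, -2.8]
gripper_width: 0.287
gripper_force: 30.0
```

Request:
{"fn": "jog_arm", "kwargs": {"plan": "0.02 -0.1 0 0 0 0 1;0.02 -0.1 0 0 0 0 1;0 0 0 0 0 0 1;0 0 0 0 0 0 1;0 0 0 0 0 0 1;0 0 0 0 0 0 1;0 0 0 0 0 0 1;0 0 0 0 0 0 1;0 0 0 0 0 0 1;0 0 0 0 0 0 1"}}

```text
time_s: 12.4
tcp_pos: [0.6188, -0.1289, 0.0976]
ee_rot: [[-0.962, -0.272, 0.001], [-0.272, 0.962, -0.0], [-0.001, -0.001, -1.0]]
wrist_force: [5.2, 0.9, -2.5]
gripper_width: 0.291
gripper_force: 30.0
```

Request:
{"fn": "jog_arm", "kwargs": {"plan": "0.02 -0.1 0 0 0 0 1;0.02 -0.1 0 0 0 0 1;0 0 0 0 0 0 1;0 0 0 0 0 0 1;0.02 -0.1 0 0 0 0 1;0 0 0 0 0 0 1;0 0 0 0 0 0 1;0 0 0 0 0 0 1;0 0 0 0 0 0 1;0 0 0 0 0 0 1"}}

```text
time_s: 13.4
tcp_pos: [0.6188, -0.1296, 0.0976]
ee_rot: [[-0.962, -0.272, 0.0], [-0.272, 0.962, 0.008], [-0.003, 0.007, -1.0]]
wrist_force: [1.1, 23.6, 3.4]
gripper_width: 0.292
gripper_force: 30.1
```

Request:
{"fn": "jog_arm", "kwargs": {"plan": "0 0.2 0 0 0 0 -1;0 0 0 0 0 0 -1;0 0 0 0 0 0 -1;0 0 0 0 0 0 -1;0 0 0 0 0 0 -1;0 0 -0.8 0 0 0 -1;0 0 -0.9 0 0 0 -1;0 0 -0.9 0 0 0 -1;0 0 -0.9 0 0 0 -1;0 0 -0.9 0 0 0 -1"}}

```text
time_s: 14.4
tcp_pos: [0.617, -0.1323, 0.2083]
ee_rot: [[-0.963, -0.27, -0.001], [-0.27, 0.963, -0.0], [0.001, 0.0, -1.0]]
wrist_force: [0.4, -0.3, -0.0]
gripper_width: 0.993
gripper_force: 0.0
```

Request:
{"fn": "jog_arm", "kwargs": {"plan": "1 0 -0.5 0 0 0 -1;1 0 -0.5 0 0 0 -1;1 0 0 0 0 0 -1;1 0 0 0 0 0 -1;1 0 0 0 0 0 -1;0 0 0 0 0 0 -1;0 0 0 0 0 0 -1;0 0 0 0 0 0 -1;0 0 0 0 0 0 -1;0 0 0 0 0 0 -1"}}

```text
time_s: 15.4
tcp_pos: [0.4977, -0.1654, 0.2322]
ee_rot: [[-0.962, -0.272, -0.001], [-0.272, 0.962, -0.0], [0.001, 0.0, -1.0]]
wrist_force: [-0.0, -0.4, 0.1]
gripper_width: 1.002
gripper_force: 0.0
```

```bash
python3 - <<'E'
from m import *
np.set_printoptions(precision=4,suppress=True)
for n in('scene','side','wrist'):
    p,d,c=cap(n,n+'2.png'); P=cloud(d,c); np.savez(n+'.npz',P=P)
    for a in lamps(P,p):
        if a[2][0]>.3:print(n,' top',*a)
    for a in brass(P,p): print(n,' brass',*a)
E
```

```text
scene  top [273.3791  75.9477] 153 [ 0.4    -0.4137  0.1306] [ 0.3957 -0.4111  0.1309]
scene  top [243.3611 120.    ] 252 [ 0.5531 -0.3562  0.1305] [ 0.5522 -0.3581  0.1297]
scene  top [263.7897 153.0554] 271 [ 0.5725 -0.239   0.1308] [ 0.5715 -0.2411  0.1292]
scene  top [190.5209 180.1612] 695 [ 0.774  -0.3028  0.1348] [ 0.774  -0.3038  0.1329]
scene  top [277.     193.6667] 51 [ 0.6174 -0.1251  0.1246] [ 0.618  -0.1254  0.1273]
scene  brass [266.2353  87.8824] 17 [ 0.4055 -0.4529  0.021 ]
scene  brass [241.8298 148.5106] 47 [ 0.5905 -0.3381  0.0198]
scene  brass [300.9615 153.5385] 26 [ 0.4653 -0.2104  0.0213]
scene  brass [275.8333 178.125 ] 48 [ 0.5719 -0.198   0.0197]
scene  brass [331.7188 204.9688] 32 [ 0.5039 -0.0256  0.0352]
scene  brass [357.0789 228.4474] 38 [0.4946 0.073  0.0353]
scene  brass [280.0256 255.7436] 39 [ 0.7102 -0.0058  0.0352]
scene  brass [305.1667 280.6905] 42 [0.701  0.0919 0.0328]
side  top [402.6434 145.457 ] 488 [ 0.7698 -0.308   0.1352] [ 0.7714 -0.308   0.1331]
side  top [466.5965 198.7281] 114 [ 0.5821 -0.4894  0.1322] [ 0.5807 -0.4865  0.1321]
side
[... 705 characters left out ...]
.4165 -0.4511  0.0195]
wrist  brass [442.4305  48.678 ] 1115 [ 0.3555 -0.0817  0.0287]
wrist  brass [415.616   39.7511] 474 [ 0.3537 -0.1075  0.0214]
wrist  brass [450.   36.5] 6 [ 0.3433 -0.0787  0.0287]
wrist  brass [451.4944  88.9796] 540 [ 0.3873 -0.0592  0.0287]
wrist  brass [283.3238 122.9968] 315 [ 0.4653 -0.2112  0.0226]
wrist  brass [144.7325 200.6444] 329 [ 0.5898 -0.3389  0.0203]
wrist  brass [439.672 207.368] 250 [ 0.5043 -0.0282  0.0371]
wrist  brass [268.926  215.5402] 311 [ 0.5694 -0.202   0.0209]
wrist  brass [603.2597 220.1938] 258 [0.4718 0.1597 0.0244]
wrist  brass [526.8378 222.3552] 259 [0.4947 0.0693 0.037 ]
wrist  brass [391.1372 351.426 ] 277 [ 0.7067 -0.009   0.0232]
```

View pics/scene2.png

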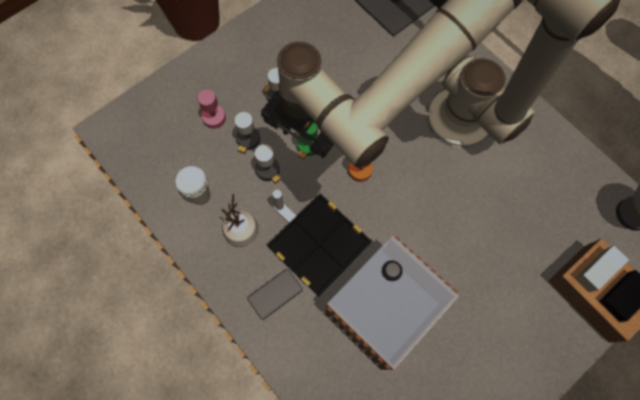

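Tray is fully out; brass contacts show at (332,205), (357,228), (280,256) and (305,281). Lamp A was knocked and now sits at about (0.39,-0.41). Next I refine lamp axes and tab angles from the saved views.

```bash
cat >> m.py <<'E'
def lamp(P,p,x,y,base=0.0,R=.045):
    """axis from the shade-top disc, tab from brass top face"""
    X,Y,Z=P[...,0],P[...,1],P[...,2]; near=np.hypot(X-x,Y-y)<R
    Q=P[near&(abs(Z-base-.132)<.006)][:,:2].astype(np.float32)
    (cx,cy),rad=cv2.minEnclosingCircle(Q) if len(Q) else ((x,y),0)
    hsv=cv2.cvtColor(np.ascontiguousarray(p),cv2.COLOR_RGB2HSV)
    rr=np.hypot(X-cx,Y-cy)
    b=(hsv[...,0]>12)&(hsv[...,0]<34)&(hsv[...,1]>90)&(rr<.058)&(rr>.030)&(Z-base>.017)&(Z-base<.028)
    T=P[b]
    if len(T)==0: return cx,cy,rad,len(Q),None,0
    q=T.mean(0); 
    return cx,cy,rad,len(Q),np.degrees(np.arctan2(q[1]-cy,q[0]-cx)),len(T),np.hypot(q[0]-cx,q[1]-cy)
E
python3 - <<'E'
from m import *
for n in('scene','side','wrist'):
    P=np.load(n+'.npz')['P'];p=cv2.imread(f'pics/{n}2.png')[:,:,::-1]
    for k,(x,y) in dict(A=(.391,-.412),B=(.552,-.3595),C=(.57,-.2425)).items(): print(n,k,np.array([v if v is not None else np.nan for v in lamp(P,p,x,y)]).round(4))
E
```

```text
scene A [ 3.92800e-01 -4.10600e-01  2.61000e-02  1.32000e+02 -7.18815e+01
  2.70000e+01  4.20000e-02]
scene B [ 5.53400e-01 -3.57600e-01  2.77000e-02  2.28000e+02  2.83241e+01
  4.10000e+01  4.13000e-02]
scene C [ 5.7180e-01 -2.4050e-01  2.7400e-02  2.4800e+02  9.0995e+01  4.2000e+01
  4.1200e-02]
side A [ 3.907e-01 -4.107e-01  2.720e-02  2.200e+02        nan  0.000e+00]
side B [ 5.51400e-01 -3.61200e-01  2.69000e-02  2.13000e+02  2.80735e+01
  2.30000e+01  4.29000e-02]
side C [ 5.7000e-01 -2.4250e-01  0.0000e+00  0.0000e+00  9.6675e+01  7.0000e+00
  4.1200e-02]
wrist A [ 3.91000e-01 -4.12000e-01  0.00000e+00  0.00000e+00 -5.69834e+01
  2.40000e+01  4.65000e-02]
wrist B [ 5.52800e-01 -3.61300e-01  2.69000e-02  3.50500e+03  2.87021e+01
  2.75000e+02  4.34000e-02]
wrist C [ 5.71800e-01 -2.44300e-01  2.60000e-02  1.53100e+03  9.12747e+01
  2.72000e+02  4.24000e-02]
```

Request:
{"fn": "jog_arm", "kwargs": {"plan": "0 0 0 0 0 1 -1;0 0 0 0 0 0.84 -1;0 0 0 0 0 0 -1;-0.58 -0.63 0 0 0 0 -1;-0.58 -0.63 0 0 0 0 -1;-0.58 -0.63 0 0 0 0 -1;-0.58 -0.63 0 0 0 0 -1;-0.58 -0.63 0 0 0 0 -1;0 0 0 0 0 0 -1;0 0 0 0 0 0 -1"}}

```text
time_s: 16.55
tcp_pos: [0.5709, -0.243, 0.2319]
ee_rot: [[-1.0, -0.019, -0.001], [-0.019, 1.0, 0.0], [0.001, 0.0, -1.0]]
wrist_force: [0.3, -0.0, 0.3]
gripper_width: 0.999
gripper_force: 0.0
```

```bash
cat > look.py <<'E'
import sys
from m import *
n='wrist';x,y=map(float,sys.argv[1:3]);base=float(sys.argv[3]) if len(sys.argv)>3 else 0.
s=r.sense();th=np.arctan2(s['ee_rot'][1][0],s['ee_rot'][0][0])
p,d,c=cap(n);P=cloud(d,c)
L=lamp(P,p,x,y,base);print('lamp',L)
dv=np.array(L[:2])-np.array(s['tcp_pos'])[:2];print('tcp',np.round(s['tcp_pos'],4),'th',np.degrees(th).round(2),'to lamp in tool units',((dv[0]*np.cos(th)+dv[1]*np.sin(th))/.025).round(3),((dv[0]*np.sin(th)-dv[1]*np.cos(th))/.025).round(3))
E
python3 look.py .5715 -.2425
```

```text
lamp (0.5721333622932434, -0.2443384975194931, 0.02598356455564499, 3298, np.float64(90.87312184968665), 293, np.float64(0.042529356744322))
tcp [ 0.5709 -0.243   0.2319] th -178.91 to lamp in tool units -0.049 -0.052
```

Request:
{"fn": "jog_arm", "kwargs": {"plan": "-0.05 -0.05 0 0 0 0 -1;0 0 0.8 0 0 0 -1;0 0 0.8 0 0 0 -1;0 0 0.8 0 0 0 -1;0 0 0.8 0 0 0 -1;0 0 0.8 0 0 0 -1;0 0 0.8 0 0 0 -1;0 0 0.8 0 0 0 -1;0 0 0 0 0 0 -1;0 0 0 0 0 0 -1"}}

```text
time_s: 17.6
tcp_pos: [0.5725, -0.2441, 0.0932]
ee_rot: [[-1.0, -0.019, 0.0], [-0.019, 1.0, -0.001], [-0.0, -0.001, -1.0]]
wrist_force: [0.6, -0.8, 0.8]
gripper_width: 1.0
gripper_force: 0.0
```

Request:
{"fn": "jog_arm", "kwargs": {"plan": "0 0 0 0 0 0 1;0 0 0 0 0 0 1;0 0 0 0 0 0 1;0 0 0 0 0 0 1;0 0 0 0 0 0 1;0 0 0 0 0 0 1;0 0 0 0 0 0 1;0 0 -0.2 0 0 0 1;0 0 -0.4 0 0 0 1;0 0 -0.6 0 0 0 1"}}

```text
time_s: 18.6
tcp_pos: [0.5712, -0.2439, 0.1216]
ee_rot: [[-1.0, -0.017, -0.004], [-0.017, 1.0, 0.001], [0.004, 0.001, -1.0]]
wrist_force: [-0.5, 0.2, -3.5]
gripper_width: 0.595
gripper_force: 30.0
```

Request:
{"fn": "jog_arm", "kwargs": {"plan": "0 0 -0.8 0 0 0 1;0 0 -0.8 0 0 0 1;0 0 -0.8 0 0 0 1;0 0 -0.8 0 0 0 1;0 0 -0.8 0 0 0 1;0 0 -0.8 0 0 0 1;0 0 -0.6 0 0 0 1;0 0 -0.4 0 0 0 1;0 0 0 0 0 0 1;0 0 0 0 0 0 1"}}

```text
time_s: 19.6
tcp_pos: [0.5719, -0.2439, 0.2667]
ee_rot: [[-1.0, -0.018, -0.001], [-0.018, 1.0, 0.001], [0.001, 0.001, -1.0]]
wrist_force: [-0.6, 0.3, -4.2]
gripper_width: 0.591
gripper_force: 30.0
```

Request:
{"fn": "jog_arm", "kwargs": {"plan": "0 0 0 0 0 -0.5 1;0 0 0 0 0 -1 1;0 0 0 0 0 -1 1;0 0 0 0 0 -1 1;0 0 0 0 0 -1 1;0 0 0 0 0 -1 1;0 0 0 0 0 -1 1;0 0 0 0 0 -1 1;0 0 0 0 0 -1 1;0 0 0 0 0 -1 1"}}

```text
time_s: 20.6
tcp_pos: [0.5717, -0.244, 0.2658]
ee_rot: [[-0.219, -0.976, -0.003], [-0.976, 0.219, 0.001], [-0.0, 0.003, -1.0]]
wrist_force: [-0.5, 1.0, -4.4]
gripper_width: 0.593
gripper_force: 30.0
```

Request:
{"fn": "jog_arm", "kwargs": {"plan": "0 0 0 0 0 -1 1;0 0 0 0 0 -0.91 1;0 0 0 0 0 -0.4 1;0 0 0 0 0 0 1;-0.4 0 0 0 0 0 1;-0.7 0 0 0 0 0 1;-0.9 -0.05 0 0 0 0 1;-0.9 -0.05 0 0 0 0 1;-0.9 -0.05 0 0 0 0 1;-0.9 -0.05 0 0 0 0 1"}}

```text
time_s: 21.6
tcp_pos: [0.5654, -0.1245, 0.2676]
ee_rot: [[0.096, -0.995, -0.0], [-0.995, -0.096, 0.001], [-0.001, 0.0, -1.0]]
wrist_force: [-0.3, -0.3, -4.0]
gripper_width: 0.593
gripper_force: 30.0
```

Request:
{"fn": "jog_arm", "kwargs": {"plan": "-0.9 -0.05 0 0 0 0 1;-0.9 -0.05 0 0 0 0 1;-0.9 -0.05 0 0 0 0 1;-0.9 -0.05 0 0 0 0 1;-0.9 -0.03 0 0 0 0 1;-0.9 0 0 0 0 0 1;-0.9 0 0 0 0 0 1;-0.9 0 0 0 0 0 1;-0.7 0 0 0 0 0 1;-0.34 0 0 0 0 0 1"}}

```text
time_s: 22.6
tcp_pos: [0.551, 0.0811, 0.2676]
ee_rot: [[0.098, -0.995, 0.0], [-0.995, -0.098, 0.001], [-0.001, -0.0, -1.0]]
wrist_force: [0.6, 0.3, -3.8]
gripper_width: 0.597
gripper_force: 30.0
```

```bash
cat > tray.py <<'E'
from m import *
np.set_printoptions(precision=4,suppress=True)
s=r.sense();th=np.arctan2(s['ee_rot'][1][0],s['ee_rot'][0][0]);print('tcp',np.array(s['tcp_pos']),np.degrees(th),s['gripper_width'])
import sys
p,d,c=cap('wrist',sys.argv[1]);P=cloud(d,c)
for a in brass(P,p,lo=-.01,hi=.3,amin=60): print(*a)
E
python3 tray.py w3.png
```

```text
tcp [0.551  0.0811 0.2676] -84.38337048648584 0.5969910141807678
[527.0459   1.9358] 109 [ 0.3559 -0.0997  0.0281]
[582.5895  26.8889] 3311 [ 0.3609 -0.0621  0.1316]
[497.868   41.7951] 1220 [ 0.3762 -0.0598  0.0287]
[176.8611  61.84  ] 475 [ 0.7086 -0.0075  0.0308]
[371.4345  61.7024] 336 [ 0.5054 -0.0273  0.0343]
[186.8715 153.3577] 397 [0.6994 0.0895 0.031 ]
[367.2892 154.0801] 287 [0.4962 0.0697 0.0347]
[377.9759 209.8617] 911 [0.5034 0.0895 0.1702]
[180.3515 245.4611] 1067 [0.7014 0.1959 0.0493]
```

View pics/w3.png

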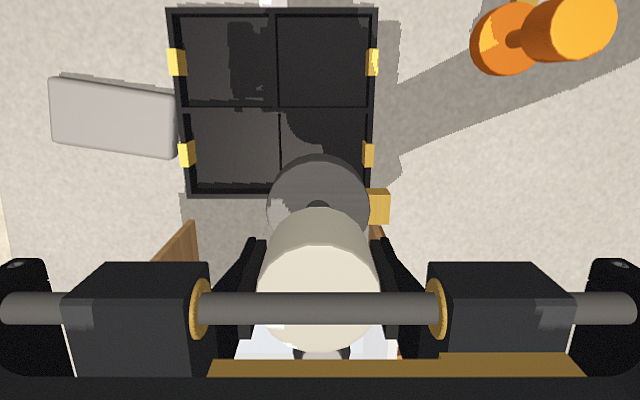

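```bash
cat > held.py <<'E'
from m import *
np.set_printoptions(precision=4,suppress=True)
# cells from tray centre/yaw
T=np.array([.602,.0315]);ps=np.radians(5.55);ex=np.array([np.cos(ps),np.sin(ps)]);ey=np.array([-ex[1],ex[0]])
cells=[T+a*.046*ex+b*.049*ey for a,b in((-1,-1),(-1,1),(1,-1),(1,1))]
if __name__=='__main__':
    import sys
    s=r.sense();t=np.array(s['tcp_pos']);th=np.arctan2(s['ee_rot'][1][0],s['ee_rot'][0][0])
    p,d,c=cap('wrist');P=cloud(d,c);b=t[2]-.0925
    X,Y,Z=P[...,0],P[...,1],P[...,2];hsv=cv2.cvtColor(p,cv2.COLOR_RGB2HSV)
    rr=np.hypot(X-t[0],Y-t[1])
    k=(hsv[...,0]>12)&(hsv[...,0]<34)&(hsv[...,1]>90)&(rr<.065)&(rr>.025)&(abs(Z-b-.022)<.012)
    l=cv2.connectedComponentsWithStats(k.astype(np.uint8));i=1+np.argmax(l[2][1:,4]);K=l[1]==i
    Q=P[K];zt=np.percentile(Q[:,2],90);top=Q[Q[:,2]>zt-.003]
    rect=cv2.minAreaRect(top[:,:2].astype(np.float32))
    q=top.mean(0);B=P[(abs(Z-zt-.006)<.004)&(rr<.05)]
    cc=cv2.minEnclosingCircle(B[:,:2].astype(np.float32)) if len(B) else None
    print('tcp',t,'th',np.degrees(th).round(2),'tab',len(top),q,'underside',zt-.022,'ang about tcp',np.degrees(np.arctan2(q[1]-t[1],q[0]-t[0])).round(2),'rect',rect,'base circle',cc,len(B))
    if len(sys.argv)>1:
        dv=cells[int(sys.argv[1])]-t[:2];print('cell',cells[int(sys.argv[1])],'tool units',(dv@[np.cos(th),np.sin(th)]/.025).round(3),(dv@[np.sin(th),-np.cos(th)]/.025).round(3))
E
python3 held.py 1
```

```text
tcp [0.5513 0.0815 0.2676] th -84.36 tab 646 [0.509  0.0774 0.1976] underside 0.17635970341727206 ang about tcp -174.46 rect ((0.5105759501457214, 0.07645958662033081), (0.017685258761048317, 0.025523940101265907), 4.4216227531433105) base circle ((0.551481306552887, 0.08156504482030869), 0.035918351262807846) 4622
cell [0.5515 0.0758] tool units 0.227 0.014
```

Request:
{"fn": "jog_arm", "kwargs": {"plan": "0.23 0.014 0 0 0 0 1;0 0 0.85 0 0 0 1;0 0 0.85 0 0 0 1;0 0 0.85 0 0 0 1;0 0 0.85 0 0 0 1;0 0 0.85 0 0 0 1;0 0 0.85 0 0 0 1;0 0 0.6 0 0 0 1;0 0 0.3 0 0 0 1;0 0 0 0 0 0 1"}}

```text
time_s: 23.7
tcp_pos: [0.5518, 0.0719, 0.1167]
ee_rot: [[0.095, -0.996, -0.002], [-0.996, -0.095, -0.001], [0.001, 0.002, -1.0]]
wrist_force: [-0.9, -0.2, -3.3]
gripper_width: 0.594
gripper_force: 30.0
```

Request:
{"fn": "jog_arm", "kwargs": {"plan": "0 0 0.2 0 0 0 1;0 0 0.15 0 0 0 1;0 0 0.1 0 0 0 1;0 0 0.08 0 0 0 1;0 0 0 0 0 0 1;0 0 0 0 0 0 1;0 0 0 0 0 0 1;0 0 0 0 0 0 1;0 0 0 0 0 0 1;0 0 0 0 0 0 1"}}

```text
time_s: 24.7
tcp_pos: [0.5522, 0.0731, 0.1043]
ee_rot: [[0.096, -0.995, 0.0], [-0.995, -0.096, -0.0], [0.0, -0.0, -1.0]]
wrist_force: [-0.1, 0.1, -3.2]
gripper_width: 0.588
gripper_force: 30.0
```

Request:
{"fn": "jog_arm", "kwargs": {"plan": "-0.11 0.02 0 0 0 0 1;0 0 0.06 0 0 0 1;0 0 0.06 0 0 0 1;0 0 0 0 0 0 1;0 0 0 0 0 0 1;0 0 0 0 0 0 1;0 0 0 0 0 0 1;0 0 0 0 0 0 1;0 0 0 0 0 0 1;0 0 0 0 0 0 1"}}

```text
time_s: 25.7
tcp_pos: [0.5517, 0.076, 0.1027]
ee_rot: [[0.096, -0.995, 0.001], [-0.995, -0.096, 0.0], [-0.0, -0.001, -1.0]]
wrist_force: [-3.7, 1.4, 5.2]
gripper_width: 0.59
gripper_force: 30.0
```

Request:
{"fn": "jog_arm", "kwargs": {"plan": "0 0 0 0 0 0 -1;0 0 0 0 0 0 -1;0 0 0 0 0 0 -1;0 0 0 0 0 0 -1;0 0 0 0 0 0 -1;0 0 0 0 0 0 -1;0 0 -0.6 0 0 0 -1;0 0 -0.9 0 0 0 -1;0 0 -0.9 0 0 0 -1;0 0 -0.9 0 0 0 -1"}}

```text
time_s: 26.7
tcp_pos: [0.5514, 0.0757, 0.1845]
ee_rot: [[0.096, -0.995, -0.0], [-0.995, -0.096, -0.0], [0.0, 0.0, -1.0]]
wrist_force: [0.2, -0.0, 0.1]
gripper_width: 0.999
gripper_force: 0.0
```

Request:
{"fn": "jog_arm", "kwargs": {"plan": "0 0 -0.9 0 0 0 -1;0 0 -0.9 0 0 0 -1;0 0 -0.6 0 0 0 -1;0.9 0 0 0 0 0 -1;0.9 0 0 0 0 0 -1;0.9 0 0 0 0 0 -1;0.9 0 0 0 0 0 -1;0.9 0 0 0 0 0 -1;0.9 0 0 0 0 0 -1;0.9 0 0 0 0 0 -1"}}

```text
time_s: 27.7
tcp_pos: [0.5665, -0.082, 0.2437]
ee_rot: [[0.096, -0.995, -0.0], [-0.995, -0.096, -0.0], [-0.0, 0.0, -1.0]]
wrist_force: [-0.3, -0.3, 0.0]
gripper_width: 0.998
gripper_force: 0.0
```

```bash
cat > chk.py <<'E'
from m import *
from held import cells,ps
np.set_printoptions(precision=4,suppress=True)
for n in('scene','side'):
    p,d,c=cap(n,n+'_chk.png');P=cloud(d,c)
    for i,(x,y) in enumerate(cells): print(n,'cell',i,cells[i],[None if v is None else round(float(v),4) for v in lamp(P,p,x,y,.010)])
    for k,(x,y) in dict(A=(.391,-.411),B=(.5525,-.360)).items(): print(n,k,[None if v is None else round(float(v),4) for v in lamp(P,p,x,y,.0)])
E
python3 chk.py
```

```text
scene cell 0 [ 0.561  -0.0217] [0.561, -0.0217, 0.0, 0.0, -174.4606, 17.0, 0.0545]
scene cell 1 [0.5515 0.0758] [0.5507, 0.0787, 0.0264, 289.0, -179.9663, 21.0, 0.053]
scene cell 2 [ 0.6525 -0.0128] [0.6525, -0.0128, 0.0, 0.0, 5.97, 13.0, 0.0554]
scene cell 3 [0.643  0.0847] [0.643, 0.0847, 0.0, 0.0, 6.3611, 14.0, 0.0557]
scene A [0.3907, -0.4114, 0.0265, 203.0, -68.0591, 33.0, 0.0421]
scene B [0.5538, -0.3577, 0.0273, 230.0, 27.4496, 39.0, 0.0405]
side cell 0 [ 0.561  -0.0217] [0.561, -0.0217, 0.0, 0.0, -176.9584, 8.0, 0.055]
side cell 1 [0.5515 0.0758] [0.5515, 0.0758, 0.0, 0.0, None, 0.0]
side cell 2 [ 0.6525 -0.0128] [0.6525, -0.0128, 0.0, 0.0, 5.185, 13.0, 0.0537]
side cell 3 [0.643  0.0847] [0.643, 0.0847, 0.0, 0.0, None, 0.0]
side A [0.3912, -0.4121, 0.0268, 225.0, None, 0.0]
side B [0.5509, -0.3624, 0.0268, 212.0, 28.6621, 21.0, 0.0444]
```

Request:
{"fn": "jog_arm", "kwargs": {"plan": "0 0 0 0 0 -1 -1;0 0 0 0 0 -1 -1;0 0 0 0 0 -0.86 -1;0 0 0 0 0 0 -1;0.79 0.48 0 0 0 0 -1;0.79 0.48 0 0 0 0 -1;0.79 0.48 0 0 0 0 -1;0.79 0.48 0 0 0 0 -1;0.79 0.48 0 0 0 0 -1;0.79 0.48 0 0 0 0 -1"}}

```text
time_s: 28.8
tcp_pos: [0.5595, -0.22, 0.2438]
ee_rot: [[0.473, -0.881, -0.0], [-0.881, -0.473, 0.0], [-0.0, 0.0, -1.0]]
wrist_force: [0.8, 0.1, -0.6]
gripper_width: 0.998
gripper_force: 0.0
```

Request:
{"fn": "jog_arm", "kwargs": {"plan": "0.79 0.48 0 0 0 0 -1;0.79 0.48 0 0 0 0 -1;0.79 0.48 0 0 0 0 -1;0.79 0.48 0 0 0 0 -1;0.79 0.48 0 0 0 0 -1;0.79 0.48 0 0 0 0 -1;0 0 0 0 0 0 -1;0 0 0 0 0 0 -1;0 0 0 0 0 0 -1;0 0 0 0 0 0 -1"}}

```text
time_s: 29.8
tcp_pos: [0.5528, -0.357, 0.244]
ee_rot: [[0.476, -0.879, 0.0], [-0.879, -0.476, 0.0], [0.0, -0.0, -1.0]]
wrist_force: [0.1, 0.2, 0.6]
gripper_width: 1.0
gripper_force: 0.0
```

```bash
python3 look.py .5525 -.3605
```

```text
lamp (0.5542197227478027, -0.36133670806884766, 0.025926215574145317, 3098, np.float64(26.872237897038413), 293, np.float64(0.04232619960947469))
tcp [ 0.5528 -0.357   0.244 ] th -61.58 to lamp in tool units 0.178 0.032
```

Request:
{"fn": "jog_arm", "kwargs": {"plan": "0.18 0.03 0 0 0 0 -1;0 0 0.8 0 0 0 -1;0 0 0.8 0 0 0 -1;0 0 0.8 0 0 0 -1;0 0 0.8 0 0 0 -1;0 0 0.8 0 0 0 -1;0 0 0.8 0 0 0 -1;0 0 0.8 0 0 0 -1;0 0 0.44 0 0 0 -1;0 0 0 0 0 0 -1"}}

```text
time_s: 30.85
tcp_pos: [0.5531, -0.3619, 0.091]
ee_rot: [[0.475, -0.88, -0.003], [-0.88, -0.475, 0.001], [-0.003, 0.002, -1.0]]
wrist_force: [-0.4, 1.1, 0.2]
gripper_width: 1.001
gripper_force: 0.0
```

Request:
{"fn": "jog_arm", "kwargs": {"plan": "0 0 0 0 0 0 1;0 0 0 0 0 0 1;0 0 0 0 0 0 1;0 0 0 0 0 0 1;0 0 0 0 0 0 1;0 0 0 0 0 0 1;0 0 0 0 0 0 1;0 0 -0.2 0 0 0 1;0 0 -0.4 0 0 0 1;0 0 -0.6 0 0 0 1"}}

```text
time_s: 31.85
tcp_pos: [0.5528, -0.3617, 0.1215]
ee_rot: [[0.475, -0.88, -0.004], [-0.88, -0.475, 0.002], [-0.004, 0.002, -1.0]]
wrist_force: [0.3, 0.2, -4.9]
gripper_width: 0.594
gripper_force: 30.0
```

Request:
{"fn": "jog_arm", "kwargs": {"plan": "0 0 -0.8 0 0 0 1;0 0 -0.8 0 0 0 1;0 0 -0.8 0 0 0 1;0 0 -0.8 0 0 0 1;0 0 -0.8 0 0 0 1;0 0 -0.8 0 0 0 1;0 0 -0.6 0 0 0 1;0 0 -0.4 0 0 0 1;0 0 0 0 0 0 1;0 0 0 0 0 0 1"}}

```text
time_s: 32.85
tcp_pos: [0.5536, -0.3619, 0.2669]
ee_rot: [[0.475, -0.88, -0.001], [-0.88, -0.475, 0.001], [-0.002, 0.001, -1.0]]
wrist_force: [-0.5, -0.5, -4.9]
gripper_width: 0.586
gripper_force: 30.0
```

```bash
python3 held.py 3
```

```text
tcp [ 0.5536 -0.3619  0.2669] th -61.63 tab 647 [ 0.5913 -0.3419  0.1966] underside 0.1753653689766231 ang about tcp 27.98 rect ((0.5908892154693604, -0.3435850143432617), (0.017032453790307045, 0.026105813682079315), 25.296579360961914) base circle ((0.5533828735351562, -0.3609667718410492), 0.035838138312101364) 4597
cell [0.643  0.0847] tool units -14.02 -11.638
```

Request:
{"fn": "jog_arm", "kwargs": {"plan": "0 0 0 0 0 0.68 1;0 0 0 0 0 1 1;0 0 0 0 0 0.7 1;0 0 0 0 0 0.3 1;-0.4 -0.13 0 0 0 0 1;-0.7 -0.23 0 0 0 0 1;-0.9 -0.3 0 0 0 0 1;-0.9 -0.3 0 0 0 0 1;-0.9 -0.3 0 0 0 0 1;-0.9 -0.3 0 0 0 0 1"}}

```text
time_s: 33.9
tcp_pos: [0.5786, -0.2383, 0.2675]
ee_rot: [[0.123, -0.992, -0.001], [-0.992, -0.123, 0.001], [-0.001, 0.0, -1.0]]
wrist_force: [-0.8, 0.2, -4.1]
gripper_width: 0.591
gripper_force: 30.0
```

Request:
{"fn": "jog_arm", "kwargs": {"plan": "-0.9 -0.3 0 0 0 0 1;-0.9 -0.3 0 0 0 0 1;-0.9 -0.3 0 0 0 0 1;-0.9 -0.3 0 0 0 0 1;-0.9 -0.3 0 0 0 0 1;-0.9 -0.3 0 0 0 0 1;-0.9 -0.3 0 0 0 0 1;-0.9 -0.3 0 0 0 0 1;-0.9 -0.3 0 0 0 0 1;-0.9 -0.3 0 0 0 0 1"}}

```text
time_s: 34.9
tcp_pos: [0.6252, -0.006, 0.2676]
ee_rot: [[0.123, -0.992, -0.001], [-0.992, -0.123, 0.0], [-0.001, 0.001, -1.0]]
wrist_force: [1.6, -0.1, -4.3]
gripper_width: 0.594
gripper_force: 30.0
```

Request:
{"fn": "jog_arm", "kwargs": {"plan": "-0.9 -0.3 0 0 0 0 1;-0.7 -0.23 0 0 0 0 1;-0.5 -0.15 0 0 0 0 1;0 0 0 0 0 0 1;0 0 0 0 0 0 1;0 0 0 0 0 0 1;0 0 0 0 0 0 1;0 0 0 0 0 0 1;0 0 0 0 0 0 1;0 0 0 0 0 0 1"}}

```text
time_s: 35.9
tcp_pos: [0.6363, 0.0453, 0.2678]
ee_rot: [[0.12, -0.993, 0.0], [-0.993, -0.12, 0.0], [-0.0, -0.0, -1.0]]
wrist_force: [0.5, -0.2, -5.2]
gripper_width: 0.593
gripper_force: 30.0
```

```bash
python3 held.py 3; python3 tray.py w4.png
```

```text
tcp [0.6363 0.0453 0.2678] th -83.08 tab 641 [0.6786 0.0501 0.1976] underside 0.17639218503909837 ang about tcp 6.52 rect ((0.6778954863548279, 0.048724234104156494), (0.016808176413178444, 0.026316184550523758), 1.879292368888855) base circle ((0.6365330815315247, 0.046171728521585464), 0.03581108897924423) 4583
cell [0.643  0.0847] tool units -1.533 -0.458
tcp [0.6363 0.0454 0.2678] -83.07499918170551 0.5875402368490983
[594.5376  48.6338] 426 [ 0.3562 -0.1073  0.0207]
[256.1877 102.7832] 309 [ 0.7097 -0.0083  0.0341]
[444.2357 107.4814] 403 [ 0.5064 -0.0278  0.032 ]
[257.2315 202.4919] 864 [0.6816 0.0534 0.1739]
[429.6208 192.0085] 472 [0.5018 0.0684 0.0332]
[427.8385 264.5769] 130 [0.4744 0.1734 0.0108]
```

View pics/w4.png

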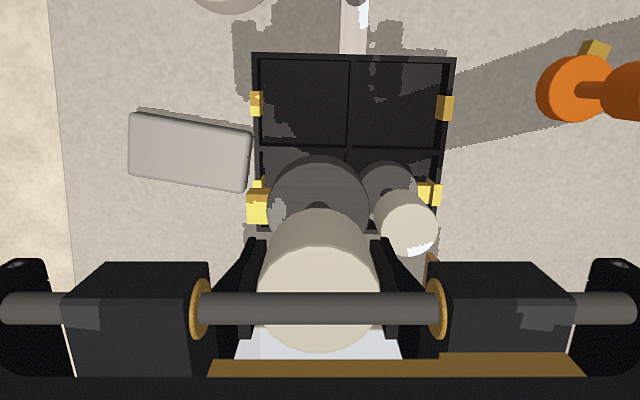

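Request:
{"fn": "jog_arm", "kwargs": {"plan": "-0.5 -0.16 0 0 0 0 1;-0.5 -0.16 0 0 0 0 1;-0.5 -0.14 0 0 0 0 1;0 0 0 0 0 0 1;0 0 0 0 0 0 1;0 0 0.6 0 0 0 1;0 0 0.85 0 0 0 1;0 0 0.85 0 0 0 1;0 0 0.85 0 0 0 1;0 0 0.85 0 0 0 1"}}

```text
time_s: 37.0
tcp_pos: [0.6432, 0.0839, 0.1672]
ee_rot: [[0.121, -0.993, 0.0], [-0.993, -0.121, -0.0], [0.0, -0.0, -1.0]]
wrist_force: [-0.4, 0.4, -4.8]
gripper_width: 0.593
gripper_force: 30.0
```

Request:
{"fn": "jog_arm", "kwargs": {"plan": "0 0 0.85 0 0 0 1;0 0 0.6 0 0 0 1;0 0 0.5 0 0 0 1;0 0 0.25 0 0 0 1;0 0 0.15 0 0 0 1;0 0 0 0 0 0 1;0 0 0 0 0 0 1;0 0 0 0 0 0 1;0 0 0 0 0 0 1;0 0 0 0 0 0 1"}}

```text
time_s: 38.0
tcp_pos: [0.6434, 0.0843, 0.1094]
ee_rot: [[0.121, -0.993, 0.001], [-0.993, -0.121, 0.0], [-0.0, -0.001, -1.0]]
wrist_force: [0.8, 0.1, -4.2]
gripper_width: 0.593
gripper_force: 30.0
```

Request:
{"fn": "jog_arm", "kwargs": {"plan": "0 0 0.12 0 0 0 1;0 0 0.1 0 0 0 1;0 0 0.06 0 0 0 1;0 0 0.06 0 0 0 1;0 0 0 0 0 0 1;0 0 0 0 0 0 1;0 0 0 0 0 0 1;0 0 0 0 0 0 1;0 0 0 0 0 0 1;0 0 0 0 0 0 1"}}

```text
time_s: 39.0
tcp_pos: [0.6432, 0.0845, 0.1031]
ee_rot: [[0.122, -0.993, 0.001], [-0.993, -0.122, -0.0], [0.0, -0.001, -1.0]]
wrist_force: [-4.7, 1.7, 7.1]
gripper_width: 0.59
gripper_force: 30.0
```

Request:
{"fn": "jog_arm", "kwargs": {"plan": "0 0 0 0 0 0 -0.5;0 0 0 0 0 0 -0.5;0 0 0 0 0 0 -0.5;0 0 0 0 0 0 -0.5;0 0 -0.7 0 0 0 -0.5;0 0 -0.9 0 0 0 -0.5;0 0 -1 0 0 0 -0.5;0 0 -1 0 0 0 -0.5;0 0 -1 0 0 0 -1;0 0 -1 0 0 0 -1"}}

```text
time_s: 40.0
tcp_pos: [0.6432, 0.0841, 0.2414]
ee_rot: [[0.121, -0.993, 0.0], [-0.993, -0.121, -0.0], [0.0, 0.0, -1.0]]
wrist_force: [0.3, -0.3, -0.5]
gripper_width: 0.853
gripper_force: 0.0
```

Request:
{"fn": "jog_arm", "kwargs": {"plan": "0.9 0.6 0 0 0 0 -1;0.9 0.6 0 0 0 0 -1;0.9 0.6 0 0 0 0 -1;0.9 0.6 0 0 0 0 -1;0.9 0.6 0 0 0 0 -1;0.9 0.6 0 0 0 0 -1;0.9 0.6 0 0 0 0 -1;0.9 0.6 0 0 0 0 -1;0.9 0.6 0 0 0 0 -1;0.9 0.6 0 0 0 0 -1"}}

```text
time_s: 41.0
tcp_pos: [0.521, -0.1583, 0.2405]
ee_rot: [[0.121, -0.993, 0.0], [-0.993, -0.121, -0.0], [0.0, -0.0, -1.0]]
wrist_force: [0.1, -0.1, 0.8]
gripper_width: 0.999
gripper_force: 0.0
```

Request:
{"fn": "jog_arm", "kwargs": {"plan": "0.9 0.6 0 0 0 0 -1;0.9 0.6 0 0 0 0 -1;0.9 0.6 0 0 0 0 -1;0.9 0.6 0 0 0 0 -1;0.9 0.6 0 0 0 0 -1;0.9 0.6 0 0 0 0 -1;0.9 0.6 0 0 0 0 -1;0.9 0.6 0 0 0 0 -1;0 0 0 0 0 0 -1;0 0 0 0 0 0 -1"}}

```text
time_s: 42.0
tcp_pos: [0.4239, -0.3508, 0.2404]
ee_rot: [[0.119, -0.993, -0.0], [-0.993, -0.119, 0.0], [-0.0, 0.0, -1.0]]
wrist_force: [-0.6, 0.4, 0.3]
gripper_width: 1.0
gripper_force: 0.0
```

Request:
{"fn": "jog_arm", "kwargs": {"plan": "0 0 0 0 0 1 -1;0 0 0 0 0 1 -1;0 0 0 0 0 1 -1;0 0 0 0 0 1 -1;0 0 0 0 0 1 -1;0 0 0 0 0 1 -1;0 0 0 0 0 1 -1;0 0 0 0 0 1 -1;0 0 0 0 0 1 -1;0 0 0 0 0 0 -1"}}

```text
time_s: 43.0
tcp_pos: [0.4247, -0.3496, 0.2406]
ee_rot: [[-0.906, -0.423, 0.0], [-0.423, 0.906, 0.0], [-0.0, -0.0, -1.0]]
wrist_force: [-0.2, -0.3, 0.3]
gripper_width: 1.001
gripper_force: 0.0
```

```bash
python3 chk.py; python3 look.py .391 -.411
```

```text
scene cell 0 [ 0.561  -0.0217] [0.561, -0.0217, 0.0, 0.0, -175.7291, 21.0, 0.0545]
scene cell 1 [0.5515 0.0758] [0.5511, 0.0787, 0.0263, 286.0, 177.8631, 14.0, 0.0531]
scene cell 2 [ 0.6525 -0.0128] [0.6525, -0.0128, 0.0, 0.0, 5.1211, 14.0, 0.055]
scene cell 3 [0.643  0.0847] [0.6424, 0.0876, 0.0262, 300.0, 6.9529, 56.0, 0.0442]
scene A [0.3973, -0.4127, 0.0254, 111.0, -78.4089, 28.0, 0.0391]
scene B [0.5525, -0.36, 0.0, 0.0, None, 0.0]
side cell 0 [ 0.561  -0.0217] [0.561, -0.0217, 0.0, 0.0, -174.2671, 9.0, 0.0551]
side cell 1 [0.5515 0.0758] [0.5496, 0.0753, 0.0265, 210.0, -175.8244, 36.0, 0.0444]
side cell 2 [ 0.6525 -0.0128] [0.6525, -0.0128, 0.0, 0.0, 3.4841, 15.0, 0.0534]
side cell 3 [0.643  0.0847] [0.6403, 0.0859, 0.027, 207.0, None, 0.0]
side A [0.3905, -0.4118, 0.0265, 225.0, None, 0.0]
side B [0.5525, -0.36, 0.0, 0.0, None, 0.0]
lamp (0.3925439417362213, -0.41436338424682617, 0.026105402037501335, 3716, np.float64(-80.48632951647548), 44, np.float64(0.048440643541799625))
tcp [ 0.4246 -0.3499  0.2406] th -154.82 to lamp in tool units 2.258 -1.79
```

Request:
{"fn": "jog_arm", "kwargs": {"plan": "0.75 -0.6 0 0 0 0 -1;0.75 -0.6 0 0 0 0 -1;0.75 -0.6 0 0 0 0 -1;0 0 0 0 0 0 -1;0 0 0 0 0 0 -1;0 0 0 0 0 0 -1;0 0 0 0 0 0 -1;0 0 0 0 0 0 -1;0 0 0 0 0 0 -1;0 0 0 0 0 0 -1"}}

```text
time_s: 44.15
tcp_pos: [0.3923, -0.4147, 0.2406]
ee_rot: [[-0.906, -0.422, 0.0], [-0.422, 0.906, -0.0], [-0.0, -0.0, -1.0]]
wrist_force: [-0.1, 0.2, 0.3]
gripper_width: 1.0
gripper_force: 0.0
```

```bash
python3 look.py .392 -.413
```

```text
lamp (0.3921847641468048, -0.41428142786026, 0.026149345561861992, 3118, np.float64(-72.45520524989023), 295, np.float64(0.04253360252498547))
tcp [ 0.3923 -0.4147  0.2406] th -155.03 to lamp in tool units -0.003 0.018
```

Request:
{"fn": "jog_arm", "kwargs": {"plan": "0 0 0.8 0 0 0 -1;0 0 0.8 0 0 0 -1;0 0 0.8 0 0 0 -1;0 0 0.8 0 0 0 -1;0 0 0.8 0 0 0 -1;0 0 0.8 0 0 0 -1;0 0 0.8 0 0 0 -1;0 0 0.34 0 0 0 -1;0 0 0 0 0 0 -1;0 0 0 0 0 0 -1"}}

```text
time_s: 45.2
tcp_pos: [0.3926, -0.4154, 0.0928]
ee_rot: [[-0.907, -0.422, 0.001], [-0.422, 0.907, -0.001], [-0.0, -0.001, -1.0]]
wrist_force: [-0.5, -0.0, 0.7]
gripper_width: 1.0
gripper_force: 0.0
```

Request:
{"fn": "jog_arm", "kwargs": {"plan": "0 0 0 0 0 0 1;0 0 0 0 0 0 1;0 0 0 0 0 0 1;0 0 0 0 0 0 1;0 0 0 0 0 0 1;0 0 0 0 0 0 1;0 0 0 0 0 0 1;0 0 -0.2 0 0 0 1;0 0 -0.4 0 0 0 1;0 0 -0.6 0 0 0 1"}}

```text
time_s: 46.2
tcp_pos: [0.3913, -0.4144, 0.1216]
ee_rot: [[-0.907, -0.421, -0.002], [-0.421, 0.907, 0.002], [0.001, 0.003, -1.0]]
wrist_force: [0.6, 0.9, -2.4]
gripper_width: 0.592
gripper_force: 30.0
```

Request:
{"fn": "jog_arm", "kwargs": {"plan": "0 0 -0.8 0 0 0 1;0 0 -0.8 0 0 0 1;0 0 -0.8 0 0 0 1;0 0 -0.8 0 0 0 1;0 0 -0.8 0 0 0 1;0 0 -0.8 0 0 0 1;0 0 -0.6 0 0 0 1;0 0 -0.4 0 0 0 1;0 0 0 0 0 0 1;0 0 0 0 0 0 1"}}

```text
time_s: 47.2
tcp_pos: [0.3918, -0.4145, 0.2663]
ee_rot: [[-0.907, -0.421, -0.001], [-0.421, 0.907, 0.001], [0.0, 0.001, -1.0]]
wrist_force: [-0.5, 0.0, -3.7]
gripper_width: 0.592
gripper_force: 30.0
```

```bash
python3 held.py 2
```

```text
tcp [ 0.3918 -0.4145  0.2663] th -155.07 tab 671 [ 0.4049 -0.4545  0.197 ] underside 0.17574343190417763 ang about tcp -71.86 rect ((0.4045388996601105, -0.4539510905742645), (0.024309203028678894, 0.016425184905529022), 16.831308364868164) base circle ((0.3918423354625702, -0.41420474648475647), 0.03581563010811806) 4655
cell [ 0.6525 -0.0128] tool units -16.23 10.174
```

Request:
{"fn": "jog_arm", "kwargs": {"plan": "0 0 0 0 0 -0.69 1;0 0 0 0 0 -1 1;0 0 0 0 0 -1 1;0 0 0 0 0 -1 1;0 0 0 0 0 -1 1;0 0 0 0 0 -1 1;0 0 0 0 0 -1 1;0 0 0 0 0 -1 1;0 0 0 0 0 -1 1;0 0 0 0 0 -1 1"}}

```text
time_s: 48.25
tcp_pos: [0.3917, -0.4146, 0.2656]
ee_rot: [[0.221, -0.975, -0.002], [-0.975, -0.221, 0.002], [-0.002, 0.002, -1.0]]
wrist_force: [-0.1, -0.7, -3.1]
gripper_width: 0.589
gripper_force: 30.0
```

Request:
{"fn": "jog_arm", "kwargs": {"plan": "-0.3 -0.3 0 0 0 0 1;-0.6 -0.6 0 0 0 0 1;-0.8 -0.8 0 0 0 0 1;-0.8 -0.8 0 0 0 0 1;-0.8 -0.8 0 0 0 0 1;-0.8 -0.8 0 0 0 0 1;-0.8 -0.8 0 0 0 0 1;-0.8 -0.8 0 0 0 0 1;-0.8 -0.8 0 0 0 0 1;-0.8 -0.8 0 0 0 0 1"}}

```text
time_s: 49.25
tcp_pos: [0.5312, -0.1955, 0.2663]
ee_rot: [[0.213, -0.977, -0.001], [-0.977, -0.213, 0.0], [-0.001, 0.001, -1.0]]
wrist_force: [-0.1, -0.0, -4.1]
gripper_width: 0.59
gripper_force: 30.0
```

Request:
{"fn": "jog_arm", "kwargs": {"plan": "-0.8 -0.8 0 0 0 0 1;-0.8 -0.8 0 0 0 0 1;-0.8 -0.8 0 0 0 0 1;-0.8 -0.8 0 0 0 0 1;-0.8 -0.8 0 0 0 0 1;-0.8 -0.8 0 0 0 0 1;-0.6 -0.7 0 0 0 0 1;-0.3 -0.4 0 0 0 0 1;0 0 0 0 0 0 1;0 0 0 0 0 0 1"}}

```text
time_s: 50.25
tcp_pos: [0.6436, -0.0266, 0.2665]
ee_rot: [[0.215, -0.977, -0.002], [-0.977, -0.215, -0.0], [0.0, 0.002, -1.0]]
wrist_force: [-0.7, 0.3, -3.6]
gripper_width: 0.591
gripper_force: 30.0
```

```bash
python3 held.py 2
```

```text
tcp [ 0.6436 -0.0266  0.2665] th -77.59 tab 670 [ 0.6856 -0.0223  0.197 ] underside 0.17580377993526922 ang about tcp 5.82 rect ((0.6847653388977051, -0.022623036056756973), (0.016697127372026443, 0.024220354855060577), 5.636218070983887) base circle ((0.6434102654457092, -0.026179665699601173), 0.03590909764170647) 4655
cell [ 0.6525 -0.0128] tool units -0.46 -0.466
```

Request:
{"fn": "jog_arm", "kwargs": {"plan": "-0.46 -0.46 0 0 0 0 1;0 0 0 0 0 0 1;0 0 0.5 0 0 0 1;0 0 0.85 0 0 0 1;0 0 0.85 0 0 0 1;0 0 0.85 0 0 0 1;0 0 0.85 0 0 0 1;0 0 0.85 0 0 0 1;0 0 0.75 0 0 0 1;0 0 0.5 0 0 0 1"}}

```text
time_s: 51.3
tcp_pos: [0.6514, -0.0133, 0.1146]
ee_rot: [[0.215, -0.977, -0.004], [-0.977, -0.215, -0.0], [-0.0, 0.004, -1.0]]
wrist_force: [0.3, 0.7, -3.7]
gripper_width: 0.591
gripper_force: 30.0
```

Request:
{"fn": "jog_arm", "kwargs": {"plan": "0 0 0.25 0 0 0 1;0 0 0.1 0 0 0 1;0 0 0.06 0 0 0 1;0 0 0.06 0 0 0 1;0 0 0.04 0 0 0 1;0 0 0 0 0 0 1;0 0 0 0 0 0 1;0 0 0 0 0 0 1;0 0 0 0 0 0 1;0 0 0 0 0 0 1"}}

```text
time_s: 52.3
tcp_pos: [0.653, -0.0127, 0.1044]
ee_rot: [[0.216, -0.976, 0.0], [-0.976, -0.216, -0.0], [0.0, -0.0, -1.0]]
wrist_force: [1.2, -0.4, -3.3]
gripper_width: 0.59
gripper_force: 30.0
```

Request:
{"fn": "jog_arm", "kwargs": {"plan": "0 0 0.05 0 0 0 1;0 0 0.05 0 0 0 1;0 0 0.03 0 0 0 1;0 0 0 0 0 0 1;0 0 0 0 0 0 1;0 0 0 0 0 0 1;0 0 0 0 0 0 1;0 0 0 0 0 0 1;0 0 0 0 0 0 1;0 0 0 0 0 0 1"}}

```text
time_s: 53.3
tcp_pos: [0.653, -0.0128, 0.1021]
ee_rot: [[0.216, -0.976, 0.001], [-0.976, -0.216, -0.0], [0.0, -0.001, -1.0]]
wrist_force: [-4.1, 0.5, 5.4]
gripper_width: 0.59
gripper_force: 30.0
```

Request:
{"fn": "jog_arm", "kwargs": {"plan": "0 0 0 0 0 0 -0.5;0 0 0 0 0 0 -0.5;0 0 0 0 0 0 -0.5;0 0 0 0 0 0 -0.5;0 0 -0.7 0 0 0 -0.5;0 0 -0.9 0 0 0 -0.5;0 0 -1 0 0 0 -0.5;0 0 -1 0 0 0 -0.5;0 0 -1 0 0 0 -1;0 0 -1 0 0 0 -1"}}

```text
time_s: 54.3
tcp_pos: [0.653, -0.0127, 0.2419]
ee_rot: [[0.216, -0.976, 0.0], [-0.976, -0.216, 0.0], [-0.0, -0.0, -1.0]]
wrist_force: [0.1, 0.1, 0.4]
gripper_width: 0.852
gripper_force: 0.0
```

Request:
{"fn": "jog_arm", "kwargs": {"plan": "-0.95 0.15 -0.5 0 0 0 -1;-0.95 0.15 -0.5 0 0 0 -1;-0.95 0.15 -0.5 0 0 0 -1;-0.95 0.15 -0.5 0 0 0 -1;-0.95 0.15 -0.5 0 0 0 -1;-0.9 0.15 -0.5 0 0 0 -1;0 0 0 0 0 0 -1;0 0 0 0 0 0 -1;0 0 0 0 0 0 -1;0 0 0 0 0 0 -1"}}

```text
time_s: 55.3
tcp_pos: [0.6005, 0.1195, 0.3151]
ee_rot: [[0.215, -0.977, -0.001], [-0.977, -0.215, -0.001], [0.0, 0.002, -1.0]]
wrist_force: [-0.0, -0.4, -0.6]
gripper_width: 0.997
gripper_force: 0.0
```

```bash
cat > fin.py <<'E'
import sys
from m import *
from held import cells,T,ex,ey
np.set_printoptions(precision=4,suppress=True)
p,d,c=cap('wrist',sys.argv[1]);P=cloud(d,c);hsv=cv2.cvtColor(p,cv2.COLOR_RGB2HSV)
dy=float(sys.argv[2]) if len(sys.argv)>2 else 0
X,Y,Z=P[...,0],P[...,1],P[...,2]
L=np.stack([(P[...,:2]-T)@ex,(P[...,:2]-T)@ey-dy],-1)  # tray frame
for i in range(4):
    l=lamp(P,p,*(cells[i]+dy*ey),.010)
    sg=-1 if i<2 else 1; yc=(-.049,.049)[i%2]
    b=(hsv[...,0]>12)&(hsv[...,0]<34)&(hsv[...,1]>90)&(abs(L[...,1]-yc)<.03)&(sg*L[...,0]>.07)&(sg*L[...,0]<.112)&(Z>.01)&(Z<.045)
    tab=b&(sg*L[...,0]<.098)&(Z<.0335)&(Z>.028);con=b&(Z>.0335)&(sg*L[...,0]>.1)
    B=(abs(Z-.038)<.003)&(np.hypot(L[...,0]-sg*.046,L[...,1]-yc)<.045)&~b&(hsv[...,2]<120)
    f=lambda m:(m.sum(),L[m].mean(0) if m.any() else None)
    bc=cv2.minEnclosingCircle(L[B].astype(np.float32)) if B.any() else None
    print(i,'shade',((np.array(l[:2])-T)@ex,(np.array(l[:2])-T)@ey-dy),l[3],'basecirc',bc,'tab',f(tab),'contact',f(con))
E
python3 fin.py w5.png
```

```text
0 shade (np.float64(-0.04599999999999997), np.float64(-0.049)) 0 basecirc ((-0.001543392427265644, -0.05250827595591545), 0.0017238219734281301) tab (np.int64(6), array([-0.0979, -0.049 ])) contact (np.int64(174), array([-0.1041, -0.0496]))
1 shade (np.float64(-0.045560617540485376), np.float64(0.04930488089909078)) 2324 basecirc ((-0.03994110971689224, 0.045086853206157684), 0.038911283016204834) tab (np.int64(16), array([-0.0944,  0.0424])) contact (np.int64(139), array([-0.1041,  0.0479]))
2 shade (np.float64(0.046303748477278125), np.float64(-0.048150382794797525)) 2346 basecirc ((0.04052877053618431, -0.045269206166267395), 0.04004690423607826) tab (np.int64(181), array([ 0.0902, -0.0465])) contact (np.int64(233), array([ 0.1046, -0.0496]))
3 shade (np.float64(0.04613169246903618), np.float64(0.04966185094508303)) 2381 basecirc ((0.04113022983074188, 0.04986821115016937), 0.04022274911403656) tab (np.int64(132), array([0.0907, 0.0481])) contact (np.int64(187), array([0.1047, 0.0478]))
```

View pics/w5.png

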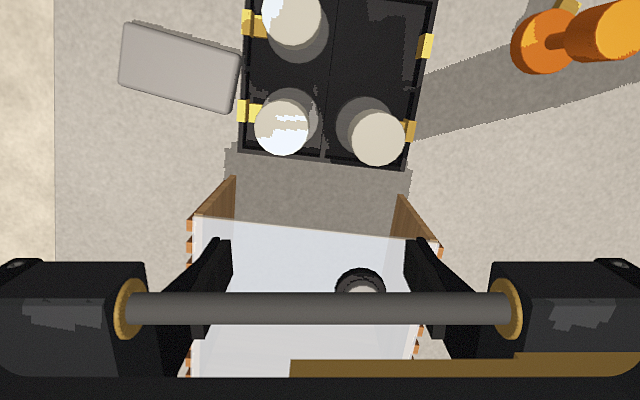

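All three lamps stand in cells 1, 2 and 3 with their tabs toward the contacts. The shades are within 1 mm of the cell points and the tabs within about 2°. Now I go round in front of the post with closed fingers to push the tray home.

Request:
{"fn": "jog_arm", "kwargs": {"plan": "0.9 0.13 0 0 0 0 1;0.9 0.13 0 0 0 0 1;0.9 0.13 0 0 0 0 1;0.9 0.13 0 0 0 0 1;0.9 0.13 0 0 0 0 1;0.9 0.13 0 0 0 0 1;0.9 0.13 0 0 0 0 1;0.9 0.13 0 0 0 0 1;0.9 0.13 0 0 0 0 1;0.9 0.13 0 0 0 0 1"}}

```text
time_s: 56.35
tcp_pos: [0.6172, -0.108, 0.3156]
ee_rot: [[0.215, -0.977, -0.001], [-0.977, -0.215, -0.0], [-0.0, 0.001, -1.0]]
wrist_force: [1.2, -0.7, -0.6]
gripper_width: 0.176
gripper_force: 0.0
```

Request:
{"fn": "jog_arm", "kwargs": {"plan": "0.9 0.13 0 0 0 0 1;0.9 0.13 0 0 0 0 1;0.9 0.1 0 0 0 0 1;0 0 0 0 0 0.5 1;0 0 0 0 0 1 1;0 0 0 0 0 1 1;0 0 0 0 0 1 1;0 0 0 0 0 1 1;0 0 0 0 0 1 1;0 0 0 0 0 1 1"}}

```text
time_s: 57.35
tcp_pos: [0.6229, -0.1749, 0.3155]
ee_rot: [[-0.642, -0.767, -0.001], [-0.767, 0.642, 0.0], [0.001, 0.001, -1.0]]
wrist_force: [0.4, -0.4, 0.4]
gripper_width: 0.001
gripper_force: 0.0
```

Request:
{"fn": "jog_arm", "kwargs": {"plan": "0 0 0 0 0 1 1;0 0 0 0 0 1 1;0 0 0 0 0 1 1;0 0 0 0 0 1 1;0 0 0 0 0 1 1;0 0 0 0 0 0.6 1;0 0 0 0 0 0 1;0 0 0 0 0 0 1;0 0 0 0 0 0 1;0 0 0 0 0 0 1"}}

```text
time_s: 58.35
tcp_pos: [0.6231, -0.1743, 0.316]
ee_rot: [[-0.995, -0.099, -0.0], [-0.099, 0.995, -0.0], [0.0, 0.0, -1.0]]
wrist_force: [-0.0, 0.3, 0.5]
gripper_width: 0.003
gripper_force: 0.0
```

Request:
{"fn": "jog_arm", "kwargs": {"plan": "0 -0.2 0.5 0 0 0 1;0 0 0.9 0 0 0 1;0 0 0.9 0 0 0 1;0 0 0.9 0 0 0 1;0 0 0.9 0 0 0 1;0 0 0.9 0 0 0 1;0 0 0.9 0 0 0 1;0 0 0.9 0 0 0 1;0 0 0.9 0 0 0 1;0 0 0.66 0 0 0 1"}}

```text
time_s: 59.35
tcp_pos: [0.6223, -0.1793, 0.1043]
ee_rot: [[-0.995, -0.099, -0.003], [-0.099, 0.995, 0.001], [0.003, 0.001, -1.0]]
wrist_force: [0.1, 0.9, 0.6]
gripper_width: 0.004
gripper_force: 0.0
```

Request:
{"fn": "jog_arm", "kwargs": {"plan": "0 0.1 0 0 0 0 1;0 0.15 0 0 0 0 1;0 0.2 0 0 0 0 1;0 0.2 0 0 0 0 1;0 0.2 0 0 0 0 1;0 0.2 0 0 0 0 1;0 0.2 0 0 0 0 1;0 0.2 0 0 0 0 1;0 0.2 0 0 0 0 1;0 0.2 0 0 0 0 1"}}

```text
time_s: 60.35
tcp_pos: [0.6193, -0.1331, 0.1075]
ee_rot: [[-0.995, -0.099, 0.001], [-0.099, 0.995, -0.0], [-0.001, -0.001, -1.0]]
wrist_force: [0.1, -2.9, 2.4]
gripper_width: 0.01
gripper_force: 1.5
```

Request:
{"fn": "jog_arm", "kwargs": {"plan": "0 0.25 0 0 0 0 1;0 0.3 0 0 0 0 1;0 0.3 0 0 0 0 1;0 0.3 0 0 0 0 1;0 0.3 0 0 0 0 1;0 0.3 0 0 0 0 1;0 0.3 0 0 0 0 1;0 0.3 0 0 0 0 1;0 0.3 0 0 0 0 1;0 0.3 0 0 0 0 1"}}

```text
time_s: 61.35
tcp_pos: [0.6119, -0.0591, 0.1071]
ee_rot: [[-0.995, -0.099, 0.0], [-0.099, 0.995, 0.0], [-0.0, 0.0, -1.0]]
wrist_force: [2.6, -3.1, 1.9]
gripper_width: 0.005
gripper_force: 1.5
```

Request:
{"fn": "jog_arm", "kwargs": {"plan": "0 0.3 0 0 0 0 1;0 0.3 0 0 0 0 1;0 0.3 0 0 0 0 1;0 0.3 0 0 0 0 1;0 0.3 0 0 0 0 1;0 0.3 0 0 0 0 1;0 0.25 0 0 0 0 1;0 0.2 0 0 0 0 1;0 0.1 0 0 0 0 1;0 0 0 0 0 0 1"}}

```text
time_s: 62.35
tcp_pos: [0.605, -0.0006, 0.1065]
ee_rot: [[-0.995, -0.099, -0.002], [-0.099, 0.995, 0.001], [0.002, 0.001, -1.0]]
wrist_force: [0.2, -0.8, -0.0]
gripper_width: 0.003
gripper_force: 0.0
```

```bash
python3 - <<'E'
from m import *
s=r.sense();print(np.array(s['tcp_pos']).round(4))
for n in('side',):
    p,d,c=cap(n,'side6.png');P=cloud(d,c)
    X,Y,Z=P[...,0],P[...,1],P[...,2]
    for a in lamps(P,p,.142,.132): print(a[0].round(),a[1],a[3].round(4))
    for a in brass(P,p): print(*a)
E
```

```text
[ 6.050e-01 -6.000e-04  1.065e-01]
[403. 145.] 400 [ 0.7712 -0.3079  0.1385]
[468. 199.] 44 [ 0.5815 -0.4892  0.1355]
[106. 379.] 686 [0.1047 0.5694 0.139 ]
[376.13043478 248.60869565] 23 [ 0.46413572 -0.20994337  0.0206986 ]
[345.96153846 285.23076923] 26 [ 0.35087401 -0.1062756   0.02220107]
```

View pics/side6.png

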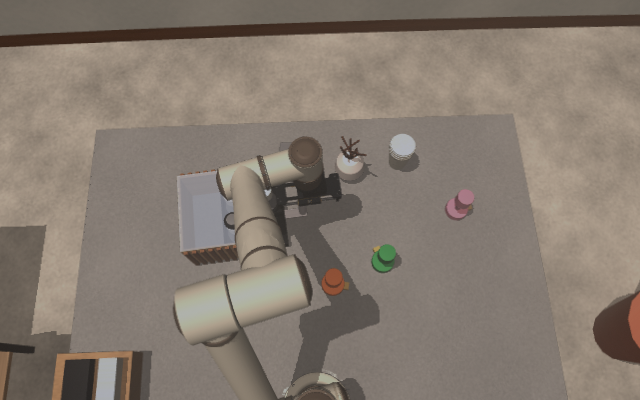

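Request:
{"fn": "jog_arm", "kwargs": {"plan": "0 0.2 0 0 0 0 1;0 0.3 0 0 0 0 1;0 0.3 0 0 0 0 1;0 0.35 0 0 0 0 1;0 0.35 0 0 0 0 1;0 0.35 0 0 0 0 1;0 0.35 0 0 0 0 1;0 0.3 0 0 0 0 1;0 0.2 0 0 0 0 1;0 0.1 0 0 0 0 1"}}

```text
time_s: 63.4
tcp_pos: [0.5994, 0.0692, 0.1073]
ee_rot: [[-0.995, -0.099, 0.001], [-0.099, 0.995, 0.0], [-0.001, 0.0, -1.0]]
wrist_force: [0.3, -3.3, -1.2]
gripper_width: 0.005
gripper_force: 1.4
```

Request:
{"fn": "jog_arm", "kwargs": {"plan": "0 0.08 0 0 0 0 1;0 0.08 0 0 0 0 1;0 0.08 0 0 0 0 1;0 0.08 0 0 0 0 1;0 0.08 0 0 0 0 1;0 0 0 0 0 0 1;0 0 0 0 0 0 1;0 0 0 0 0 0 1;0 0 0 0 0 0 1;0 0 0 0 0 0 1"}}

```text
time_s: 64.4
tcp_pos: [0.5981, 0.0786, 0.1072]
ee_rot: [[-0.995, -0.099, 0.0], [-0.099, 0.995, 0.0], [-0.0, 0.0, -1.0]]
wrist_force: [-0.4, 0.0, 0.4]
gripper_width: 0.006
gripper_force: 0.0
```

Request:
{"fn": "jog_arm", "kwargs": {"plan": "0 0.08 0 0 0 0 1;0 0.08 0 0 0 0 1;0 0.08 0 0 0 0 1;0 0.08 0 0 0 0 1;0 0.08 0 0 0 0 1;0 0.08 0 0 0 0 1;0 0 0 0 0 0 1;0 0 0 0 0 0 1;0 0 0 0 0 0 1;0 0 0 0 0 0 1"}}

```text
time_s: 65.4
tcp_pos: [0.5968, 0.0906, 0.1069]
ee_rot: [[-0.995, -0.099, -0.0], [-0.099, 0.995, 0.0], [0.0, 0.0, -1.0]]
wrist_force: [-0.6, -1.1, -0.1]
gripper_width: 0.004
gripper_force: 0.0
```

Request:
{"fn": "jog_arm", "kwargs": {"plan": "0 0.08 0 0 0 0 1;0 0.08 0 0 0 0 1;0 0 0 0 0 0 1;0 0.08 0 0 0 0 1;0 0 0 0 0 0 1;0 0 0 0 0 0 1;0 0 0 0 0 0 1;0 0 0 0 0 0 1;0 0 0 0 0 0 1;0 0 0 0 0 0 1"}}

```text
time_s: 66.4
tcp_pos: [0.5962, 0.0963, 0.107]
ee_rot: [[-0.995, -0.099, -0.0], [-0.099, 0.995, 0.0], [0.0, 0.0, -1.0]]
wrist_force: [-0.9, -0.7, 0.1]
gripper_width: 0.002
gripper_force: 0.4
```

Request:
{"fn": "jog_arm", "kwargs": {"plan": "0 0.06 0 0 0 0 1;0 0.06 0 0 0 0 1;0 0 0 0 0 0 1;0 0.06 0 0 0 0 1;0 0 0 0 0 0 1;0 0 0 0 0 0 1;0 0 0 0 0 0 1;0 0 0 0 0 0 1;0 0 0 0 0 0 1;0 0 0 0 0 0 1"}}

```text
time_s: 67.4
tcp_pos: [0.596, 0.0976, 0.1071]
ee_rot: [[-0.995, -0.098, -0.001], [-0.098, 0.995, -0.004], [0.001, -0.004, -1.0]]
wrist_force: [4.0, -10.9, -1.7]
gripper_width: 0.006
gripper_force: 5.7
```

```bash
python3 - <<'E'
from m import *
np.set_printoptions(precision=4,suppress=True)
s=r.sense();print(np.array(s['tcp_pos']).round(4),s['wrist_force'])
for n in ('scene','wrist'):
    p,d,c=cap(n,n+'7.png');P=cloud(d,c);X,Y,Z=P[...,0],P[...,1],P[...,2]
    h=(abs(X-.594)<.03)&(Y>.07)&(Y<.16)&(Z>.118)&(Z<.135);Q=P[h];print(n,len(Q),Q.min(0) if len(Q) else '',Q.max(0) if len(Q) else '')
E
```

```text
[0.596  0.0976 0.1071] [  4.045  -10.9154  -1.6818]
scene 11 [0.5828 0.093  0.1201] [0.6065 0.1341 0.1258]
wrist 1437 [0.5811 0.087  0.118 ] [0.6017 0.1306 0.135 ]
```

Request:
{"fn": "jog_arm", "kwargs": {"plan": "0 0.06 0 0 0 0 1;0 0 0 0 0 0 1;0 0 0 0 0 0 1;0 -0.1 0 0 0 0 1;0 -0.5 0 0 0 0 1;0 -1 0 0 0 0 1;0 -1 0 0 0 0 1;0 0 0 0 0 0 1;0 0 0 0 0 0 1;0 0 0 0 0 0 1"}}

```text
time_s: 68.5
tcp_pos: [0.6023, 0.0382, 0.1072]
ee_rot: [[-0.995, -0.099, 0.001], [-0.099, 0.995, 0.0], [-0.001, 0.0, -1.0]]
wrist_force: [0.7, 0.3, -1.1]
gripper_width: 0.004
gripper_force: 0.0
```

Request:
{"fn": "jog_arm", "kwargs": {"plan": "0 0 -0.9 0 0 0 1;0 0 -0.9 0 0 0 1;0 0 -0.9 0 0 0 1;0 0 -0.9 0 0 0 1;0 0 -0.9 0 0 0 1;0 0 -0.9 0 0 0 1;0.9 0 0 0 0 0 1;0.9 0 0 0 0 0 1;0.9 0 0 0 0 0 1;0 0 0 0 0 0 1"}}

```text
time_s: 69.5
tcp_pos: [0.5327, 0.0315, 0.2427]
ee_rot: [[-0.995, -0.1, 0.0], [-0.1, 0.995, 0.001], [-0.0, 0.001, -1.0]]
wrist_force: [0.6, -0.6, 1.4]
gripper_width: 0.001
gripper_force: 0.0
```

```bash
python3 - <<'E'
from m import *
np.set_printoptions(precision=4,suppress=True)
s=r.sense();print(np.array(s['tcp_pos']).round(4),s['wrist_force'])
for n in ('scene','side'):
    p,d,c=cap(n,n+'8.png');P=cloud(d,c);X,Y,Z=P[...,0],P[...,1],P[...,2]
    h=(abs(X-.592)<.03)&(Y>.09)&(Y<.16)&(Z>.118)&(Z<.135);Q=P[h];print(n,'post',len(Q),Q.min(0) if len(Q) else '',Q.max(0) if len(Q) else '')
    h=(abs(X-.536)<.03)&(abs(Y-.231)<.03)&(Z>.164)&(Z<.2);Q=P[h];print('btn',len(Q))
    if len(Q):
        for z in (np.percentile(Q[:,2],[5,50,95])): print(z)
        H=Q[Q[:,2]>np.percentile(Q[:,2],50)];print(Q.min(0),Q.max(0),H.mean(0))
p=cv2.imread('pics/scene8.png');q=cv2.imread('pics/side8.png')
cv2.imwrite('pics/c8.png',np.vstack([cv2.resize(p[220:380,300:480],None,fx=2,fy=2,interpolation=2)[:300,:360],cv2.resize(q[150:280,165:345],None,fx=2,fy=2)]))
E
```

```text
[0.5327 0.0315 0.2427] [ 0.6191 -0.5785  1.3787]
scene post 76 [0.5819 0.11   0.119 ] [0.6061 0.1343 0.1304]
btn 354
0.16656415016929405
0.17443816965100412
0.18473965741752355
[0.5062 0.2022 0.1645] [0.5656 0.2578 0.1878] [0.5331 0.2287 0.1812]
side post 9 [0.593  0.1088 0.1196] [0.6029 0.1149 0.1275]
btn 0
```

View pics/c8.png

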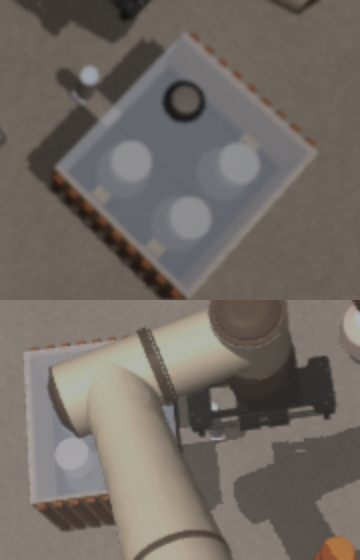

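Crop: all three lamps sit upright under the hood, with their tabs by the contacts. The post is at y≈0.122, so the tray is home. The button's grey disc is at scene pixel (392,270).

```bash
python3 - <<'E'
from m import *
np.set_printoptions(precision=4,suppress=True)
p,d,c=cap('scene');P=cloud(d,c);g=cv2.cvtColor(p,cv2.COLOR_RGB2HSV)
sub=np.zeros(d.shape,bool);sub[255:285,377:408]=1
Z=P[...,2];print(Z[262:279:3,382:403:3].round(3));print(g[262:279:3,382:403:3,2])
dk=sub&(g[...,2]<70);ys,xs=np.nonzero(dk);(u,v),rad=cv2.minEnclosingCircle(np.c_[xs,ys].astype(np.float32));print(u,v,rad)
for z in(.16,.17,.18):print(z,onplane(c,[(u,v)],z))
E
```

```text
[[0.159 0.169 0.174 0.17  0.173 0.168 0.162]
 [0.157 0.173 0.18  0.18  0.181 0.18  0.169]
 [0.17  0.171 0.177 0.179 0.183 0.182 0.172]
 [0.174 0.172 0.181 0.18  0.181 0.18  0.168]
 [0.16  0.169 0.184 0.185 0.18  0.178 0.173]
 [0.158 0.168 0.166 0.172 0.171 0.173 0.161]]
[[109  73  37  50  50  66 112]
 [ 85  30  78  91  91  73  62]
 [ 50  46  92  94  94  92  48]
 [ 40  42  94  97  97  95  47]
 [ 61  30  72  98 100  80  37]
 [101  40  31  42  46  33  76]]
391.70819091796875 270.2806701660156 10.421719551086426
0.16 [[0.5313 0.2277 0.16  ]]
0.17 [[0.5337 0.2281 0.17  ]]
0.18 [[0.5362 0.2285 0.18  ]]
```

Request:
{"fn": "jog_arm", "kwargs": {"plan": "-0.1 0.9 0 0 0 0 1;-0.1 0.9 0 0 0 0 1;-0.1 0.9 0 0 0 0 1;-0.1 0.9 0 0 0 0 1;-0.1 0.9 0 0 0 0 1;-0.1 0.9 0 0 0 0 1;-0.1 0.9 0 0 0 0 1;-0.1 0.9 0 0 0 0 1;-0.04 0.6 0 0 0 0 1;0 0 0 0 0 0 1"}}

```text
time_s: 70.65
tcp_pos: [0.5369, 0.2289, 0.2413]
ee_rot: [[-0.995, -0.101, -0.0], [-0.101, 0.995, -0.0], [0.001, -0.0, -1.0]]
wrist_force: [-0.3, -0.3, -0.4]
gripper_width: 0.003
gripper_force: 0.0
```

Request:
{"fn": "jog_arm", "kwargs": {"plan": "0 0 0.5 0 0 0 1;0 0 0.6 0 0 0 1;0 0 0.5 0 0 0 1;0 0 0.3 0 0 0 1;0 0 0 0 0 0 1;0 0 0 0 0 0 1;0 0 0 0 0 0 1;0 0 0 0 0 0 1;0 0 0 0 0 0 1;0 0 0 0 0 0 1"}}

```text
time_s: 71.65
tcp_pos: [0.5367, 0.2271, 0.1948]
ee_rot: [[-0.995, -0.099, 0.0], [-0.099, 0.995, 0.0], [-0.0, 0.0, -1.0]]
wrist_force: [0.1, 0.3, 0.2]
gripper_width: 0.005
gripper_force: 0.0
```

Creep down until the force shows the button's end stop.

Request:
{"fn": "jog_arm", "kwargs": {"plan": "0.08 0.04 0.1 0 0 0 1;0 0 0.1 0 0 0 1;0 0 0.1 0 0 0 1;0 0 0.1 0 0 0 1;0 0 0.1 0 0 0 1;0 0 0.1 0 0 0 1;0 0 0.08 0 0 0 1;0 0 0 0 0 0 1;0 0 0 0 0 0 1;0 0 0 0 0 0 1"}}

```text
time_s: 72.65
tcp_pos: [0.5345, 0.2278, 0.1779]
ee_rot: [[-0.995, -0.099, 0.0], [-0.099, 0.995, 0.0], [-0.0, 0.0, -1.0]]
wrist_force: [-1.9, -0.3, 4.3]
gripper_width: 0.005
gripper_force: 2.0
```

Request:
{"fn": "jog_arm", "kwargs": {"plan": "0 0 0.06 0 0 0 1;0 0 0.06 0 0 0 1;0 0 0.06 0 0 0 1;0 0 0.06 0 0 0 1;0 0 0 0 0 0 1;0 0 0 0 0 0 1;0 0 0 0 0 0 1;0 0 0 0 0 0 1;0 0 0 0 0 0 1;0 0 0 0 0 0 1"}}

```text
time_s: 73.65
tcp_pos: [0.5346, 0.2278, 0.1761]
ee_rot: [[-0.995, -0.1, 0.003], [-0.1, 0.995, 0.0], [-0.003, 0.0, -1.0]]
wrist_force: [-10.4, -1.1, 20.5]
gripper_width: 0.007
gripper_force: 10.9
```

Request:
{"fn": "jog_arm", "kwargs": {"plan": "0 0 0 0 0 0 1;0 0 -0.2 0 0 0 1;0 0 -0.4 0 0 0 1;0 0 -0.8 0 0 0 1;0 0 -0.9 0 0 0 1;0 0 -0.9 0 0 0 1;0.5 0 -0.9 0 0 0 1;0.9 0 0 0 0 0 1;0.9 0 0 0 0 0 1;0 0 0 0 0 0 1"}}

```text
time_s: 74.65
tcp_pos: [0.4755, 0.2218, 0.2742]
ee_rot: [[-0.995, -0.1, -0.0], [-0.1, 0.995, 0.001], [0.0, 0.001, -1.0]]
wrist_force: [0.5, 0.3, -0.2]
gripper_width: 0.002
gripper_force: 0.0
```

Request:
{"fn": "jog_arm", "kwargs": {"plan": "0.9 0 0 0 0 0 1;0.9 0 0 0 0 0 1;0.9 0 0 0 0 0 1;0 0 0 0 0 0 1;0 0 0 0 0 0 1;0 0 0 0 0 0 1;0 0 0 0 0 0 1;0 0 0 0 0 0 1;0 0 0 0 0 0 1;0 0 0 0 0 0 1"}}

```text
time_s: 75.65
tcp_pos: [0.4103, 0.2155, 0.2739]
ee_rot: [[-0.995, -0.098, -0.0], [-0.098, 0.995, -0.0], [0.0, -0.0, -1.0]]
wrist_force: [-0.5, 0.5, 0.1]
gripper_width: 0.006
gripper_force: 0.0
```

```bash
python3 - <<'E'
from m import *
p,d,c=cap('scene');P=cloud(d,c);q,d2,c2=cap('side')
X,Y,Z=P[...,0],P[...,1],P[...,2]
h=(abs(X-.592)<.03)&(Y>.09)&(Y<.16)&(Z>.118)&(Z<.135);Q=P[h];print('post',len(Q),Q.min(0),Q.max(0)) if h.any() else print('hidden')
print(np.median(Z[265:276,388:397]))
cv2.imwrite('pics/c9.png',np.hstack([cv2.resize(p[220:380,300:480,::-1],(400,356)),cv2.resize(q[150:310,165:345,::-1],(400,356))]))
E
```

```text
post 75 [0.58175071 0.10991669 0.11844186] [0.60633581 0.1339808  0.13044794]
0.18167378516749677
```

View pics/c9.png

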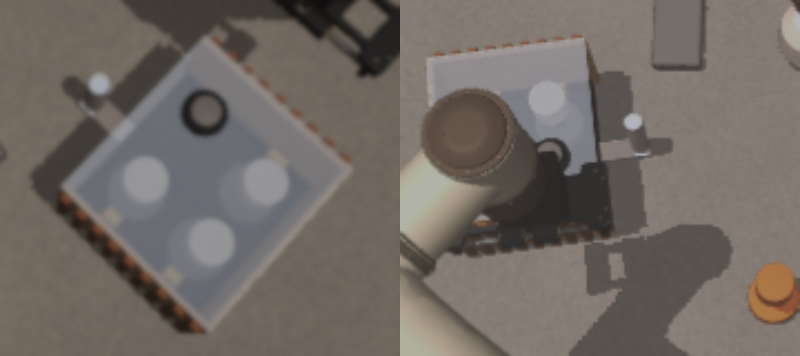

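The tray is home with all three lamps upright inside. The button is back up at 0.182 m and the arm is clear.

```bash
python3 -c "
from station import r
print(r.finish_job())"
```

```text
the job is handed in; nothing more can be done
None
```

I handed the job in: the three lamps present (the fourth was absent) are upright in their own cells with tabs within about 2° of their contacts, though one tab was mostly hidden after placing and rests on an in-hand check. The tray is home, and the start button was pressed to its stop and has sprung back.

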